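Crisscross-tighten a dust filter cover

TASK

Tighten the filter box's cover with its four red screws in crisscross order, always a screw and then the one diagonally opposite, clockwise, in two passes: first give every screw only about an eighth of a turn, then go crisscross again and turn each until you feel it go firmly tight, the cover clamped evenly down on its metal seat. Stop there without over-tightening any screw, and leave the tools and materials round about alone.

Things in the scene. Friction and masses are not known exactly. Their poses are not given: they have to be found in the camera images.
- filter_box: grey metal filter box fixed to the bench, 204 mm square, 86 mm high, with a black hose port 35 mm long and 54 mm in diameter on its +x side. Origin: centre of the underside, z up. It stands anywhere on the bench within some 10 cm, turned up to 0.5 rad.
- cover: square aluminium cover plate, 180 x 180 x 8 mm, 0.6 kg, with a blue disc in the middle, lying in the mouth of the box on a springy rubber gasket. Origin: centre of its underside, z up. At the start its underside is about 77.9 mm above the bench; the screws press it down until it meets a hidden metal seat, about 75 mm above the bench but up to 1 mm higher or lower from box to box.
- screw0: captive quick-thread screw 0 with a red bar knob; the screws stand on a circle of 85 mm radius, 120 mm apart, numbered anticlockwise from above; screw 0 is ahead-left (+x, +y) in the box's frame, diagonally opposite screw 2. Origin: on the screw's axis at the underside of its steel collar; x runs along the red bar, z up; it turns and sinks with the screw.
- screw1: captive quick-thread screw 1 with a red bar knob; the screws stand on a circle of 85 mm radius, 120 mm apart, numbered anticlockwise from above; screw 1 is behind-left (-x, +y) in the box's frame, diagonally opposite screw 3. Origin: on the screw's axis at the underside of its steel collar; x runs along the red bar, z up; it turns and sinks with the screw.
- screw2: captive quick-thread screw 2 with a red bar knob; the screws stand on a circle of 85 mm radius, 120 mm apart, numbered anticlockwise from above; screw 2 is behind-right (-x, -y) in the box's frame, diagonally opposite screw 0. Origin: on the screw's axis at the underside of its steel collar; x runs along the red bar, z up; it turns and sinks with the screw.
- screw3: captive quick-thread screw 3 with a red bar knob; the screws stand on a circle of 85 mm radius, 120 mm apart, numbered anticlockwise from above; screw 3 is ahead-right (+x, -y) in the box's frame, diagonally opposite screw 1. Origin: on the screw's axis at the underside of its steel collar; x runs along the red bar, z up; it turns and sinks with the screw.
- knob0 (a point): the point to grip on screw 0, on its axis, 31 mm above the collar's underside. All four alike: the red bar is 46 mm long (x), 12 mm thick (y) and spans 8 to 40 mm above the collar's underside; the steel collar is 46 mm wide and 7 mm high.
- knob1 (a point): the point to grip on screw 1, on its axis, 31 mm above the collar's underside. Clockwise from above tightens; a screw sinks 1.9 mm per radian, so the hand must sink with it. At the start the collars are 0 to 0.7 mm above the cover.
- knob2 (a point): the point to grip on screw 2, on its axis, 31 mm above the collar's underside. A screw turns easily (about 0.05 N m) while free, a little harder (up to about 0.18 N m) while it squeezes the gasket, and steeply harder once the cover meets its seat, 1.1 to 2.4 rad from the start in all.
- knob3 (a point): the point to grip on screw 3, on its axis, 31 mm above the collar's underside. A screw is tight when it presses on the cover with 8 N or more (a torque of about 0.13 N m at the knob), over-tightened above 70 N (about 0.6 N m); stop at about 0.3 N m. Past metal contact each tenth of a radian adds some 20 N. The bar is sprung on its screw (6 N m per radian); a tight screw stays where it is left.
- old_filter: brown used filter cartridge standing on the bench, 68 mm diameter, 100 mm high; origin under its centre
- glue: white glue bottle, 60 mm diameter, 170 mm high; origin under its centre
- sander: green and black palm sander, 110 x 85 x 114 mm; origin under its centre
- screwdriver: screwdriver lying on the bench; origin on the underside, x along it towards the tip
- square: joiner's square, wooden stock 100 mm, steel blade 150 mm; origin under the stock's centre
- offcut: pale wooden offcut 160 x 60 x 20 mm; origin under its centre
- tape: yellow tape measure 70 x 35 x 65 mm; origin under its centre

How it is judged:
On the way, in this order (a step that is already met when the one before it is completed fails the run):
1. first pass: one screw and the one diagonally opposite have had their part turn, the other two not yet (((distance of each of knob0, knob2 from where it was at the start of the episode above 0.00085 m and distance of each of knob1, knob3 from where it was at the start of the episode below 0.00085 m) or (distance of each of knob1, knob3 from where it was at the start of the episode above 0.00085 m and distance of each of knob0, knob2 from where it was at the start of the episode below 0.00085 m))), for 0.1 s.
2. first pass: all four screws have had their part turn (sunk 0.85 to 2 mm, 0.45 to 1.05 rad), none more (distance of knob0 from where it was at the start of the episode between 0.00085 and 0.002 m and distance of knob1 from where it was at the start of the episode between 0.00085 and 0.002 m and distance of knob2 from where it was at the start of the episode between 0.00085 and 0.002 m and distance of knob3 from where it was at the start of the episode between 0.00085 and 0.002 m), for 0.1 s.
3. second pass: one diagonal pair has been turned on (sunk over 2 mm) while the other pair has not yet (((distance of each of knob0, knob2 from where it was at the start of the episode above 0.002 m and distance of each of knob1, knob3 from where it was at the start of the episode below 0.002 m) or (distance of each of knob1, knob3 from where it was at the start of the episode above 0.002 m and distance of each of knob0, knob2 from where it was at the start of the episode below 0.002 m))), for 0.1 s.
At the end, for the whole second after the job is handed in: every screw presses on the cover with 8 to 70 N, which it can only do with the cover down on its seat; the cover is level within 0.01 rad and at rest (contact force between screw0 and cover between 8 and 70 N and contact force between screw1 and cover between 8 and 70 N and contact force between screw2 and cover between 8 and 70 N and contact force between screw3 and cover between 8 and 70 N and angle between cover's own z axis and vertical below 0.01 rad and linear speed of cover below 0.01 m/s); the robot touches nothing.
It fails at once if a screw sinks more than 2.0 mm (1.05 rad) while another has sunk less than 0.85 mm (0.45 rad): tightened without a first pass all round ((distance of knob0 from where it was at the start of the episode above 0.002 m and distance of knob1 from where it was at the start of the episode below 0.00085 m) or (distance of knob0 from where it was at the start of the episode above 0.002 m and distance of knob2 from where it was at the start of the episode below 0.00085 m) or (distance of knob0 from where it was at the start of the episode above 0.002 m and distance of knob3 from where it was at the start of the episode below 0.00085 m) or (distance of knob1 from where it was at the start of the episode above 0.002 m and distance of knob0 from where it was at the start of the episode below 0.00085 m) or (distance of knob1 from where it was at the start of the episode above 0.002 m and distance of knob2 from where it was at the start of the episode below 0.00085 m) or (distance of knob1 from where it was at the start of the episode above 0.002 m and distance of knob3 from where it was at the start of the episode below 0.00085 m) or (distance of knob2 from where it was at the start of the episode above 0.002 m and distance of knob0 from where it was at the start of the episode below 0.00085 m) or (distance of knob2 from where it was at the start of the episode above 0.002 m and distance of knob1 from where it was at the start of the episode below 0.00085 m) or (distance of knob2 from where it was at the start of the episode above 0.002 m and distance of knob3 from where it was at the start of the episode below 0.00085 m) or (distance of knob3 from where it was at the start of the episode above 0.002 m and distance of knob0 from where it was at the start of the episode below 0.00085 m) or (distance of knob3 from where it was at the start of the episode above 0.002 m and distance of knob1 from where it was at the start of the episode below 0.00085 m) or (distance of knob3 from where it was at the start of the episode above 0.002 m and distance of knob2 from where it was at the start of the episode below 0.00085 m)).
It fails at once if a screw is over-tightened: it presses on the cover with more than 70 N (contact force between any of screw0, screw1, screw2, screw3 and cover above 70 N).
It fails at once if a bystander is moved by more than 20 mm (distance of any of old_filter, glue, sander, screwdriver, square, offcut, tape from where it was at the start of the episode above 0.02 m).
It also fails if it takes over 72 s, if anything falls off the work surface, if the arm or the gripper's body presses on something with over 40 N, if the wrist force passes 120 N, or if a joint passes its speed limit or range.

ROBOT

A 6-joint arm with a two-finger parallel gripper is mounted at the origin on the work surface. World frame = base frame: x ahead of the robot, y to its left, z up, the work surface at z = 0. Lengths are in m, angles in rad, forces in N, time in s.
With the tool pointing down it reaches from about 0.35 to 0.875 m from the base axis. Payload 15.5 kg.
Tool frame: the origin (TCP) lies midway between the tips of the shut fingers; the grasp point (between the pads) lies hold_point_z behind it (hold_point_z is the distance from the TCP to the grasp point, in m); z points along the fingers, y is the line along which they close (so a half turn about z gives the same grasp; the last joint's range is limited). The gripper opens to 85 mm and grips with 20 to 120 N. Pads are 22 mm wide; open, the fingers measure 114 mm over their backs; the gripper's body (76 mm by 85 mm) begins 54 mm behind the grasp point. The pads swing forward as they close: fully open they stand 13 mm farther back than shut.
Start: joints at [-1.278, 0.494, 1.345, -0, 1.302, -0.096], TCP at [0.236, -0.579, 0.231] pointing down, gripper open.
Joint ranges: [-2.91, 2.91], [-0.82, 2.16], [0.22, 2.67], [-1.22, 4.37], [0.12, 2.79], [-3.08, 3.08]. Speed limits (rad/s): [1.89, 1.89, 2.57, 3.01, 3.01, 3.01].

INTERFACE

Orientations are given as a rotation vector (axis times angle).
In Python, from bench import read_state, capture, job_done, hold_point_z gives the robot as it stands.
- The arm moves only by the shell command python3 -m creep 'ROWS' [FORCE]. ROWS is JSON, a list of rows, each an object of numbers: "gripper": the closure, from -1 (fully open) to 1 (shut), so that 0 is half open; "x", "y", "z": the shift along the tool's x, y, z in cm; "ax", "ay", "az": the turn, a rotation vector about the tool's x, y, z in degrees. In form: [{"gripper": .., "x": .., "y": .., "z": .., "ax": .., "ay": .., "az": ..}, ...]. A call has 1 to 5 rows; each row shifts and turns the commanded pose from where the row before left it, along the tool's axes as they then stand; what a row does not reach is not made up. A row lasts 1/12 s, in which the tool goes at most 41.7 mm and 7.16 degrees, less where a joint would pass 70% of its speed; a pose out of reach is approached as far as the arm can. A call with a gripper value outside its range is refused whole. The fingers move at their own pace and stop on an object; FORCE is the grip in N (left out, the last holds). Time passes only in rows, so rows that do not move let the fingers close. It gives the time, the measured TCP pose, the force, the opening and the grip force at its end, in the units of the state.
- read_state(): the state, without advancing time (a new reading comes with each control period).
- capture(name): name is "scene" or "side" or "wrist"; returns a dict with "frame" (400x640x3 uint8, red, green, blue), "mtx" (3x3 intrinsics, pixels), "extrinsics" (4x4, takes a point from world to camera coordinates); the wrist camera has in their place "T_tool_cam" (4x4, takes a point from camera to tool coordinates, whose origin is the TCP and whose axes are the flange's). Camera axes: x right, y up, looking along -z (the intrinsics and any distortion apply to the point x, -y, -z); pixel columns grow to the right and rows downward; lengths in m; the calibration is good to about 2 mm. A picture is of the moment at which its call begins: read the wrist's pose just before it. There is no depth.
- job_done(): hands the job in; it is judged then, once.
The state is a dict: "clock": time; "joints": joint angles; "joint_velocities": joint speeds; "tau": joint torques, N m; "tool_pos": TCP position; "ee_rot": TCP orientation; "force": force on the tool from outside, world axes, zero at the start; "ft_torque": the same for the moment, N m; "gripper_width": finger opening in m; "gripper_force": force on a finger pad.
Only numpy, scipy, OpenCV 4.12 (cv2) and the standard library are available. Lean on these libraries where they do the work, as an engineer would, in place of code of your own. Each camera call takes 0.05 s, during which the arm holds its last target. There are 200 camera calls.

## Working session

There is one attempt and no reset: what is moved stays moved. The work goes in short steps, Python scripts to look and compute and a shell command to move; the robot and the scene stay as the last step left them, time stands still between calls to the robot, and variables do not carry over. Pictures are saved under pics/ and viewed, at most 10 in all, crops included, and the job is handed in when it is done.

```bash
ls; mkdir -p pics; python3 - <<'E'
from bench import *
import cv2
print(read_state(), hold_point_z)
for n in("scene","side"):
    c=capture(n); cv2.imwrite(f"pics/{n}0.png",c["frame"][:,:,::-1]); print(c["mtx"],c["extrinsics"],[k for k in c])
E
```

```text
pics
{'clock': 0.0, 'joints': array([-1.27854604e+00,  4.94210165e-01,  1.34617043e+00,  1.87851890e-05,
        1.30247665e+00, -9.54931287e-02]), 'joint_velocities': array([ 0.00040215,  0.00031723, -0.00015807,  0.00150395,  0.00106711,
       -0.00081   ]), 'tau': array([ 2.92358163e-03, -8.82140136e+01, -3.83855796e+01,  1.17457189e-04,
        1.03338817e-02,  9.59280101e-06]), 'tool_pos': array([ 0.2362171 , -0.5782382 ,  0.23067016]), 'ee_rot': array([-3.08150189e+00, -6.05007182e-01,  1.66728451e-04]), 'force': array([-0.45946817, -0.33331421,  0.04739511]), 'ft_torque': array([ 0.00101634,  0.06897648, -0.02705187]), 'gripper_force': 0.0, 'gripper_width': 0.08543324958580419} 0.0187
[[492.30771994   0.         326.74806754]
 [  0.         492.30771994 197.26259847]
 [  0.           0.           1.        ]] [[ 0.35138789  0.93616112 -0.01135354 -0.2353863 ]
 [-0.702008    0.2714834   0.65839314  0.30176334]
 [ 0.61944436 -0.2233811   0.75258858 -2.00887972]
 [ 0.          0.          0.          1.        ]] ['frame', 'mtx', 'extrinsics']
[[512.3893999    0.         318.5186649 ]
 [  0.         512.3893999  198.83257172]
 [  0.           0.           1.        ]] [[ 0.97256738 -0.23215332 -0.01474902 -0.51739581]
 [ 0.13277575  0.50194484  0.85464729 -0.17751529]
 [-0.19100601 -0.83316038  0.5189995  -1.68093638]
 [ 0.          0.          0.          1.        ]] ['frame', 'mtx', 'extrinsics']
```

View pics/scene0.png

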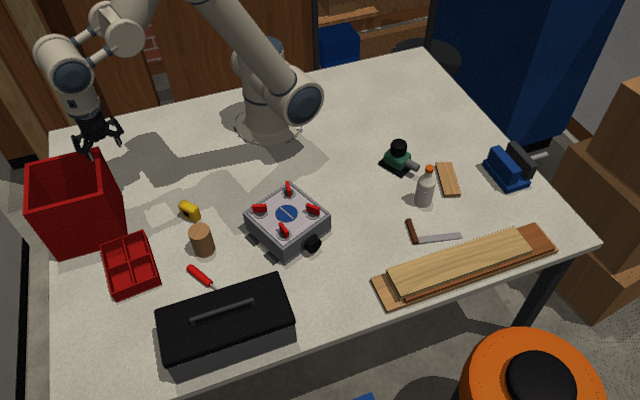

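View pics/side0.png

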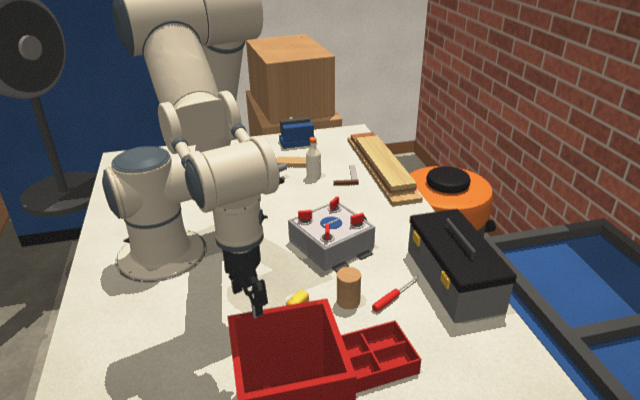

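The scene view shows the box at about (287,215) with its red knobs at (259,209), (289,188), (313,209) and (284,231), and the port at (312,243). The filter, tape measure and screwdriver lie to its left.

```bash
cat > h.py <<'E'
from bench import *
import numpy as np, cv2
from scipy.spatial.transform import Rotation as R
def tool():
    s=read_state(); T=np.eye(4); T[:3,:3]=R.from_rotvec(s["ee_rot"]).as_matrix(); T[:3,3]=s["tool_pos"]; return s,T
def cam(name):
    s,T=tool(); c=capture(name)
    if name=="wrist": W=T@c["T_tool_cam"]
    else: W=np.linalg.inv(c["extrinsics"])
    return c["frame"],c["mtx"],W
def ray(K,W,px,z):
    d=np.linalg.inv(K)@np.array([px[0],px[1],1.]); d=W[:3,:3]@(d*[1,-1,-1]); o=W[:3,3]
    return o+d*(z-o[2])/d[2]
def red(f):
    h=cv2.cvtColor(f,cv2.COLOR_RGB2HSV)
    m=(((h[...,0]<8)|(h[...,0]>172))&(h[...,1]>150)&(h[...,2]>70)).astype(np.uint8)
    return m
def blobs(f,amin):
    m=red(f); n,l,st,ce=cv2.connectedComponentsWithStats(m)
    return [(ce[i],st[i],l==i) for i in range(1,n) if st[i,4]>=amin]
E
python3 - <<'E'
from h import *
for n,(x0,x1,y0,y1) in {"scene":(240,335,175,245),"side":(290,375,190,245)}.items():
    f,K,W=cam(n); P=[]
    for c,s,_ in blobs(f,30):
        if x0<c[0]<x1 and y0<c[1]<y1: p=ray(K,W,c,0.112);P.append(p);print(n,c.round(1),s[4],p.round(4))
    print(np.mean(P,0))
f,K,W=cam("scene"); print(ray(K,W,(312,243),0.045))
E
```

```text
scene [288.1 188.3] 51 [ 0.4699 -0.0596  0.112 ]
scene [312.7 208.4] 88 [ 0.5803 -0.0125  0.112 ]
scene [258.9 207.7] 114 [ 0.516  -0.1715  0.112 ]
scene [283.9 229.1] 62 [ 0.6265 -0.1226  0.112 ]
[ 0.54817026 -0.09153495  0.112     ]
side [333.9 203. ] 72 [ 0.5821 -0.0189  0.112 ]
side [304.6 214.7] 110 [ 0.472  -0.0643  0.112 ]
side [356.8 218.6] 114 [ 0.6286 -0.1288  0.112 ]
side [326.8 231.7] 52 [ 0.518  -0.1752  0.112 ]
[ 0.55016859 -0.09682089  0.112     ]
[ 0.66030373 -0.04564652  0.045     ]
```

```bash
cat >> h.py <<'E'
def delta(p,yaw=None):
    """shift to TCP point p in cm in tool axes; yaw = world direction angle of tool y (closing line), printed as options of az"""
    s,T=tool(); d=T[:3,:3].T@(np.array(p)-T[:3,3])*100
    print("shift cm",d.round(3),"z tilt",T[:3,2].round(4),"j6",s["joints"][5].round(3))
    if yaw is not None:
        y=np.arctan2(T[1,1],T[0,1]); a=np.degrees(y-yaw)%180   # +az is clockwise from above
        print("az",round(a,2),"or",round(a-180,2))
E
python3 - <<'E'
from h import *
delta([.47,-.1,.36]); s,T=tool();print(T.round(3)); print(capture("wrist")["T_tool_cam"].round(3))
E
```

```text
shift cm [ 39.729 -35.461 -12.877] z tilt [-2.e-04  5.e-04 -1.e+00] j6 -0.096
[[ 0.926  0.378 -0.     0.236]
 [ 0.378 -0.926  0.001 -0.578]
 [ 0.    -0.001 -1.     0.231]
 [ 0.     0.     0.     1.   ]]
[[ 0.002  0.948  0.317  0.081]
 [ 1.    -0.002  0.     0.001]
 [ 0.001  0.317 -0.948 -0.142]
 [ 0.     0.     0.     1.   ]]
```

```bash

python3 -m creep '[{"x":3.15,"y":-2.2,"z":-0.47},{"x":3.15,"y":-2.2,"z":-0.47},{"x":3.15,"y":-2.2,"z":-0.47},{"x":3.15,"y":-2.2,"z":-0.47},{"x":3.15,"y":-2.2,"z":-0.47}]'
python3 -m creep '[{"x":3.15,"y":-2.2,"z":-0.47},{"x":3.15,"y":-2.2,"z":-0.47},{"x":3.15,"y":-2.2,"z":-0.47},{"x":3.15,"y":-2.2,"z":-0.47},{"x":3.15,"y":-2.2,"z":-0.47}]'
python3 -m creep '[{"x":3.15,"y":-2.2,"z":-0.47},{"x":3.15,"y":-2.2,"z":-0.47},{"x":3.15,"y":-2.2,"z":-0.47},{"x":3.15,"y":-2.2,"z":-0.47},{"x":3.15,"y":-2.2,"z":-0.47}]'
python3 -m creep '[{"x":0},{"x":0}]'
cat > look.py <<'E'
from h import *
import sys
f,K,W=cam("wrist"); cv2.imwrite("pics/"+sys.argv[1]+".png",f[:,:,::-1])
# red bar top at z=ztop: use min-area rect of the mask re-projected onto the plane
zt=float(sys.argv[2]) if len(sys.argv)>2 else .126
for c,s,m in blobs(f,150):
    ys,xs=np.nonzero(m); q=np.array([ray(K,W,p,zt)[:2] for p in zip(xs,ys)])*1000
    (cx,cy),(w,h),a=cv2.minAreaRect(q.astype(np.float32)); e=np.linalg.eigh(np.cov(q.T))[1][:,1]
    print(c.round(0),s[4],"ctr mm",round(cx,1),round(cy,1),"size",round(w,1),round(h,1),"bar dir deg",round(np.degrees(np.arctan2(e[1],e[0]))%180,1), "rect",round(a,1))
E
python3 look.py w1; python3 -c "
from h import *
s,T=tool();print(s['clock'],s['joints'].round(3),T.round(3))"
```

```text
[484. 198.] 79330 ctr mm 262.0 -749.4 size 363.7 328.8 bar dir deg 60.6 rect 22.3
[610.  13.] 927 ctr mm 431.2 -711.6 size 22.1 51.5 bar dir deg 107.4 rect 22.3
[497. 393.] 372 ctr mm 109.4 -829.9 size 20.6 34.7 bar dir deg 99.1 rect 22.4
0.35 [-1.279  0.494  1.346  0.     1.302 -0.095] [[ 0.926  0.378 -0.     0.236]
 [ 0.378 -0.926  0.    -0.579]
 [ 0.    -0.    -1.     0.231]
 [ 0.     0.     0.     1.   ]]schema error: expected keys gripper, x, y, z, ax, ay, az
schema error: expected keys gripper, x, y, z, ax, ay, az
schema error: expected keys gripper, x, y, z, ax, ay, az
schema error: expected keys gripper, x, y, z, ax, ay, az
```

View pics/w1.png

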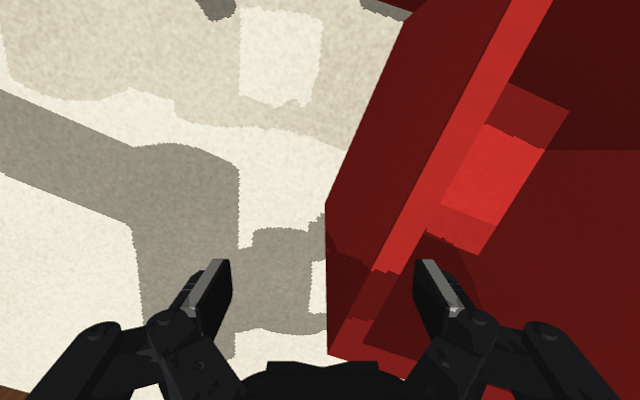

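The call was refused because every key is required, so the arm has not moved. The picture shows the red crate at the start pose, to the right of the fingers, and the planned path leads away from it.

```bash

for_=; python3 -m creep '[{"gripper":-1,"x":3.15,"y":-2.2,"z":-0.47,"ax":0,"ay":0,"az":0},{"gripper":-1,"x":3.15,"y":-2.2,"z":-0.47,"ax":0,"ay":0,"az":0},{"gripper":-1,"x":3.15,"y":-2.2,"z":-0.47,"ax":0,"ay":0,"az":0},{"gripper":-1,"x":3.15,"y":-2.2,"z":-0.47,"ax":0,"ay":0,"az":0},{"gripper":-1,"x":3.15,"y":-2.2,"z":-0.47,"ax":0,"ay":0,"az":0}]' &&
python3 -m creep '[{"gripper":-1,"x":3.15,"y":-2.2,"z":-0.47,"ax":0,"ay":0,"az":0},{"gripper":-1,"x":3.15,"y":-2.2,"z":-0.47,"ax":0,"ay":0,"az":0},{"gripper":-1,"x":3.15,"y":-2.2,"z":-0.47,"ax":0,"ay":0,"az":0},{"gripper":-1,"x":3.15,"y":-2.2,"z":-0.47,"ax":0,"ay":0,"az":0},{"gripper":-1,"x":3.15,"y":-2.2,"z":-0.47,"ax":0,"ay":0,"az":0}]' &&
python3 -m creep '[{"gripper":-1,"x":3.15,"y":-2.2,"z":-0.47,"ax":0,"ay":0,"az":0},{"gripper":-1,"x":3.15,"y":-2.2,"z":-0.47,"ax":0,"ay":0,"az":0},{"gripper":-1,"x":3.15,"y":-2.2,"z":-0.47,"ax":0,"ay":0,"az":0},{"gripper":-1,"x":3.15,"y":-2.2,"z":-0.47,"ax":0,"ay":0,"az":0},{"gripper":-1,"x":3.15,"y":-2.2,"z":-0.47,"ax":0,"ay":0,"az":0}]' &&
python3 -m creep '[{"gripper":-1,"x":0,"y":0,"z":0,"ax":0,"ay":0,"az":0},{"gripper":-1,"x":0,"y":0,"z":0,"ax":0,"ay":0,"az":0}]'
python3 look.py w2; python3 -c "
from h import *
s,T=tool();print(s['clock'],s['joints'].round(3),T.round(3))"
```

```text
clock: 0.77
tool_pos: [0.3411, -0.4156, 0.255]
ee_rot: [3.083, 0.605, 0.0]
force: [1.4, -0.9, 1.2]
gripper_width: 0.0855
gripper_force: 0.0
clock: 1.18
tool_pos: [0.4454, -0.2541, 0.2787]
ee_rot: [3.083, 0.605, 0.0]
force: [0.7, -0.6, 0.9]
gripper_width: 0.0853
gripper_force: 0.0
clock: 1.6
tool_pos: [0.5497, -0.0925, 0.3022]
ee_rot: [3.083, 0.605, 0.0]
force: [0.8, -0.9, 0.3]
gripper_width: 0.0855
gripper_force: 0.0
clock: 1.77
tool_pos: [0.5497, -0.0927, 0.3018]
ee_rot: [3.082, 0.61, 0.0]
force: [0.0, -0.7, -0.1]
gripper_width: 0.0853
gripper_force: 0.0
[383. 114.] 566 ctr mm 628.7 -125.4 size 44.3 13.7 bar dir deg 12.0 rect 15.3
[261. 115.] 546 ctr mm 582.6 -15.7 size 44.5 11.6 bar dir deg 43.5 rect 43.4
[549. 186.] 1249 ctr mm 629.2 -317.7 size 77.6 19.6 bar dir deg 30.9 rect 29.9
[269. 226.] 425 ctr mm 477.1 -62.2 size 12.2 53.5 bar dir deg 173.9 rect 82.2
[375. 224.] 445 ctr mm 520.2 -167.6 size 53.8 14.2 bar dir deg 70.5 rect 68.0
[608. 297.] 1822 ctr mm 543.3 -473.2 size 153.1 69.8 bar dir deg 25.4 rect 6.0
[612. 359.] 169 ctr mm 475.4 -520.0 size 23.0 74.9 bar dir deg 102.1 rect 6.3
1.8167 [-0.276  0.335  1.412 -0.     1.395  0.905] [[ 0.925  0.38  -0.     0.549]
 [ 0.38  -0.925 -0.    -0.094]
 [-0.     0.    -1.     0.302]
 [ 0.     0.     0.     1.   ]]
```

View pics/w2.png

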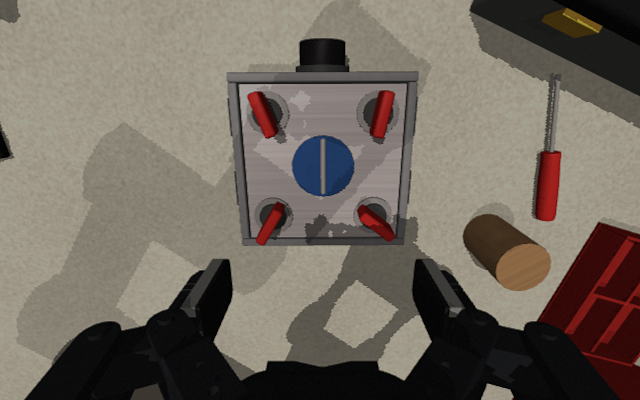

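The wrist view shows the box upright in the picture, with screw 0 at (261,115), screw 3 at (383,114), screw 1 at (269,226) and screw 2 at (375,224). I'll fit the 3D bars to this mask.

```bash
cat > fit.py <<'E'
from h import *
from scipy.optimize import minimize
def proj(K,W,P):
    c=(np.linalg.inv(W)@np.c_[P,np.ones(len(P))].T)[:3]*np.array([[1],[-1],[-1]]); u=K@c; return (u[:2]/u[2]).T
def fitbar(f,K,W,x,y,a,zc=.0863,S=8):
    """x,y mm, a deg; returns best, iou"""
    m0=red(f)|((f[...,0]>45)&(f[...,0]>2.2*f[...,1])&(f[...,0]>2.2*f[...,2])).astype(np.uint8)
    b=np.array([[i*23,j*6,k] for i in(-1,1) for j in(-1,1) for k in(8,40)])/1000
    def hull(v):
        c,s=np.cos(np.radians(v[2])),np.sin(np.radians(v[2]))
        P=b@np.array([[c,s,0],[-s,c,0],[0,0,1]])+[v[0]/1000,v[1]/1000,zc]
        return cv2.convexHull(proj(K,W,P).astype(np.float32))[:,0]
    h0=hull([x,y,a]); o=np.floor(h0.min(0)-12).astype(int); e=np.ceil(h0.max(0)+12).astype(int); o=np.maximum(o,0)
    m=cv2.resize(m0[o[1]:e[1],o[0]:e[0]],None,fx=S,fy=S,interpolation=cv2.INTER_NEAREST)
    def cost(v):
        r=np.zeros_like(m); cv2.fillConvexPoly(r,np.round((hull(v)-o+.5)*S).astype(np.int32),1)
        return 1-(r&m).sum()/max((r|m).sum(),1)
    best=min((minimize(cost,[x,y,a+d],method="Nelder-Mead",options=dict(initial_simplex=np.array([[x,y,a+d],[x+4,y,a+d],[x,y+4,a+d],[x,y,a+d+8]]))) for d in(-8,0,8)),key=lambda q:q.fun)
    return best.x,1-best.fun
E
python3 - <<'E'
from fit import *
from scipy.optimize import least_squares
f,K,W=cam("wrist"); P=[]
for g in([582,-16,43],[474,-62,173],[518,-170,69],[628,-125,14]):
    v,i=fitbar(f,K,W,*g); P.append(v[:2]); print(v.round(1),round(i,3))
P=np.array(P)
def mod(q): return np.array([[q[0]+85*np.cos(q[2]+k),q[1]+85*np.sin(q[2]+k)] for k in np.pi/4+np.pi/2*np.arange(4)])
r=least_squares(lambda q:(mod(q)-P).ravel(),[550,-94,.4]); print(r.x.round(3),np.abs(r.fun).max()); print(mod(r.x).round(1))
E
```

```text
[582.3 -15.5  44. ] 0.845
[471.  -61.7 173.1] 0.875
[ 518.  -173.3   70. ] 0.849
[ 628.8 -126.    13.5] 0.868
[ 5.50037e+02 -9.41110e+01  3.98000e-01] 0.4252097699356341
[[ 582.1  -15.4]
 [ 471.3  -62. ]
 [ 518.  -172.8]
 [ 628.8 -126.2]]
```

```bash
cat > sc.py <<'E'
from h import *
import sys
XY=np.array([[582.1,-15.4],[471.3,-62.0],[518.0,-172.8],[628.8,-126.2]])/1000
BAR=[44.0,173.1,70.0,13.5]
def go(k,z,turned=0): delta([*XY[k],z],np.radians(BAR[k]-turned+90))
def st():
    s,T=tool(); t=s["ft_torque"]; print("t",round(s["clock"],2),"tcp",s["tool_pos"].round(4),"F",s["force"].round(1),"M",t.round(3),"w",round(s["gripper_width"],4),"g",round(s["gripper_force"],1),"j6",round(s["joints"][5],3),"yaw",round(np.degrees(np.arctan2(T[1,1],T[0,1])),2))
if __name__=="__main__":
    st()
    if len(sys.argv)>2: go(int(sys.argv[1]),float(sys.argv[2]),float(sys.argv[3]) if len(sys.argv)>3 else 0)
E
python3 sc.py 0 .0986
```

```text
t 1.87 tcp [ 0.5486 -0.0946  0.3016] F [-0.1 -0.5  0.1] M [-0.016  0.029 -0.026] w 0.0856 g 0.0 j6 0.905 yaw -67.76
shift cm [ 6.108 -6.066 20.297] z tilt [-5.e-04 -1.e-04 -1.e+00] j6 0.905
az 158.24 or -21.76
```

```bash

python3 -m creep '[{"gripper":0,"x":2.036,"y":-2.022,"z":2.7,"ax":0,"ay":0,"az":0},{"gripper":0,"x":2.036,"y":-2.022,"z":2.7,"ax":0,"ay":0,"az":0},{"gripper":0,"x":2.036,"y":-2.022,"z":2.7,"ax":0,"ay":0,"az":0}]' >/dev/null &&
python3 -m creep '[{"gripper":0,"x":0,"y":0,"z":1.4,"ax":0,"ay":0,"az":-5.44},{"gripper":0,"x":0,"y":0,"z":1.4,"ax":0,"ay":0,"az":-5.44},{"gripper":0,"x":0,"y":0,"z":1.4,"ax":0,"ay":0,"az":-5.44},{"gripper":0,"x":0,"y":0,"z":1.4,"ax":0,"ay":0,"az":-5.44},{"gripper":0,"x":0,"y":0,"z":0,"ax":0,"ay":0,"az":0}]' 60 >/dev/null; python3 sc.py 0 .0986; python3 look.py w3 ; python3 - <<'E'
from fit import *
f,K,W=cam("wrist"); v,i=fitbar(f,K,W,582,-15.5,44); print(v.round(1),i)
E
```

```text
t 2.53 tcp [ 0.5808 -0.0164  0.1624] F [-1.1 -0.7 -1.9] M [-0.005 -0.024 -0.008] w 0.0431 g 0.0 j6 0.669 yaw -45.84
shift cm [0.18  0.044 6.377] z tilt [-4.2e-03  4.0e-04 -1.0e+00] j6 0.669
az 0.16 or -179.84
[322. 219.] 1426 ctr mm 586.0 -12.5 size 51.4 11.1 bar dir deg 43.8 rect 43.7
[483. 275.] 2590 ctr mm 630.8 -113.8 size 42.2 31.7 bar dir deg 21.3 rect 11.4
[593. 366.] 1421 ctr mm 640.2 -232.2 size 57.1 21.3 bar dir deg 36.1 rect 32.7
[278. 355.] 193 ctr mm 490.4 -62.1 size 10.9 13.7 bar dir deg 151.4 rect 44.5
[582.4 -15.8  43.3] 0.8943963411058773
```

View pics/w3.png

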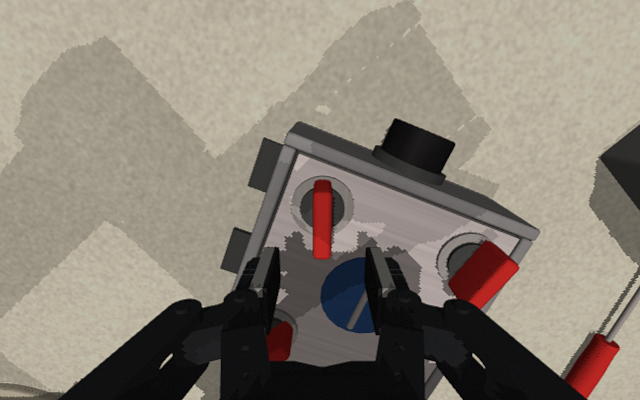

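The bar of screw 0 stands upright at (322,219), midway between the fingers, and its position agrees with the estimate. I'll descend and grip it.

```bash

python3 -m creep '[{"gripper":0,"x":0.05,"y":0.02,"z":2.1,"ax":0,"ay":0,"az":0},{"gripper":0,"x":0.05,"y":0,"z":2.1,"ax":0,"ay":0,"az":0},{"gripper":0,"x":0,"y":0,"z":2.1,"ax":0,"ay":0,"az":0},{"gripper":0,"x":0,"y":0,"z":0,"ax":0,"ay":0,"az":0}]' >/dev/null; python3 sc.py 0 .0986;
python3 -m creep '[{"gripper":1,"x":0,"y":0,"z":0,"ax":0,"ay":0,"az":0},{"gripper":1,"x":0,"y":0,"z":0,"ax":0,"ay":0,"az":0},{"gripper":1,"x":0,"y":0,"z":0,"ax":0,"ay":0,"az":0},{"gripper":1,"x":0,"y":0,"z":0,"ax":0,"ay":0,"az":0},{"gripper":1,"x":0,"y":0,"z":0,"ax":0,"ay":0,"az":0}]' 60 >/dev/null; python3 sc.py 0 .0986
```

```text
t 2.97 tcp [ 0.582  -0.0151  0.0997] F [-1.1  0.9 -0.1] M [-0.048  0.054 -0.037] w 0.0428 g 0.0 j6 0.679 yaw -46.25
shift cm [-0.016  0.031  0.113] z tilt [-3.5e-03  4.0e-04 -1.0e+00] j6 0.679
az 179.75 or -0.25
t 3.38 tcp [ 0.5835 -0.0141  0.1037] F [-6.   5.7  9.6] M [ 0.984  0.984 -0.053] w 0.0107 g 60.1 j6 0.677 yaw -46.07
shift cm [-0.189 -0.005  0.507] z tilt [ 1.1e-03  7.0e-04 -1.0e+00] j6 0.677
az 179.93 or -0.07
```

```bash

python3 -m creep '[{"gripper":1,"x":-0.1,"y":0,"z":-0.3,"ax":0,"ay":0,"az":0},{"gripper":1,"x":0,"y":0,"z":0,"ax":0,"ay":0,"az":0},{"gripper":1,"x":0,"y":0,"z":0,"ax":0,"ay":0,"az":0}]' ; python3 sc.py 0 .1030
```

```text
clock: 3.63
tool_pos: [0.5827, -0.0143, 0.1047]
ee_rot: [-2.912, -1.174, -0.001]
force: [6.4, 10.2, -26.3]
gripper_width: 0.0105
gripper_force: 62.9
t 3.63 tcp [ 0.5827 -0.0143  0.1047] F [  6.4  10.2 -26.3] M [ 1.646 -1.089  0.039] w 0.0105 g 62.9 j6 0.675 yaw -46.07
shift cm [-0.114  0.037  0.169] z tilt [-1.0e-04  1.5e-03 -1.0e+00] j6 0.675
az 179.93 or -0.07
```

```bash

python3 -m creep '[{"gripper":1,"x":0.1,"y":0,"z":0.22,"ax":0,"ay":0,"az":0},{"gripper":1,"x":0,"y":0,"z":0,"ax":0,"ay":0,"az":0},{"gripper":1,"x":0,"y":0,"z":0,"ax":0,"ay":0,"az":0}]' >/dev/null; python3 sc.py 0 .1030
```

```text
t 3.88 tcp [ 0.5831 -0.0142  0.1041] F [-6.1  5.4  4.8] M [0.744 1.126 0.011] w 0.0107 g 67.4 j6 0.677 yaw -46.06
shift cm [-0.157  0.02   0.109] z tilt [ 0.e+00  5.e-04 -1.e+00] j6 0.677
az 179.94 or -0.06
```

```bash

python3 -m creep '[{"gripper":1,"x":0,"y":-0.04,"z":0.0237,"ax":0,"ay":0,"az":7.1},{"gripper":1,"x":0,"y":0,"z":0.0237,"ax":0,"ay":0,"az":7.1},{"gripper":1,"x":0,"y":0,"z":0.0237,"ax":0,"ay":0,"az":7.1}]' >/dev/null; python3 sc.py; python3 -m creep '[{"gripper":1,"x":0,"y":0,"z":0.0237,"ax":0,"ay":0,"az":7.1},{"gripper":1,"x":0,"y":0,"z":0.0237,"ax":0,"ay":0,"az":7.1},{"gripper":1,"x":0,"y":0,"z":0.0237,"ax":0,"ay":0,"az":7.1},{"gripper":1,"x":0,"y":0,"z":0,"ax":0,"ay":0,"az":0},{"gripper":1,"x":0,"y":0,"z":0,"ax":0,"ay":0,"az":0}]' >/dev/null; python3 sc.py
```

```text
t 4.13 tcp [ 0.5832 -0.0143  0.1034] F [-4.7  1.   4.1] M [-0.039  0.829  0.057] w 0.0107 g 67.2 j6 1.055 yaw -67.7
t 4.55 tcp [ 0.5833 -0.0146  0.1027] F [-4.2 -1.8  8.1] M [-0.351  1.069 -0.019] w 0.0106 g 67.8 j6 1.418 yaw -88.53
```

```bash

python3 -m creep '[{"gripper":0,"x":0,"y":0,"z":0,"ax":0,"ay":0,"az":0},{"gripper":0,"x":0,"y":0,"z":0,"ax":0,"ay":0,"az":0},{"gripper":0,"x":0,"y":0,"z":0,"ax":0,"ay":0,"az":0},{"gripper":0,"x":0,"y":0,"z":-2.7,"ax":0,"ay":0,"az":0},{"gripper":0,"x":0,"y":0,"z":-2.7,"ax":0,"ay":0,"az":0}]' >/dev/null; python3 -m creep '[{"gripper":0,"x":0,"y":0,"z":0,"ax":0,"ay":0,"az":0},{"gripper":0,"x":0,"y":0,"z":0,"ax":0,"ay":0,"az":0}]' >/dev/null; python3 sc.py 2 .103
```

```text
t 5.13 tcp [ 0.5842 -0.0144  0.1567] F [-0.1 -0.  -1.1] M [ 0.006 -0.037 -0.021] w 0.0429 g 0.0 j6 1.419 yaw -88.58
shift cm [-7.029 15.668  5.351] z tilt [ 3.3e-03 -4.0e-04 -1.0e+00] j6 1.419
az 111.42 or -68.58
```

```bash

python3 -m creep '[{"gripper":0,"x":-1.406,"y":3.134,"z":0,"ax":0,"ay":0,"az":0},{"gripper":0,"x":-1.406,"y":3.134,"z":0,"ax":0,"ay":0,"az":0},{"gripper":0,"x":-1.406,"y":3.134,"z":0,"ax":0,"ay":0,"az":0},{"gripper":0,"x":-1.406,"y":3.134,"z":0,"ax":0,"ay":0,"az":0},{"gripper":0,"x":-1.406,"y":3.134,"z":0,"ax":0,"ay":0,"az":0}]' >/dev/null; python3 -m creep '[{"gripper":0,"x":0,"y":0,"z":0,"ax":0,"ay":0,"az":-6.86},{"gripper":0,"x":0,"y":0,"z":0,"ax":0,"ay":0,"az":-6.86},{"gripper":0,"x":0,"y":0,"z":0,"ax":0,"ay":0,"az":-6.86},{"gripper":0,"x":0,"y":0,"z":0,"ax":0,"ay":0,"az":-6.86},{"gripper":0,"x":0,"y":0,"z":0,"ax":0,"ay":0,"az":-6.86}]' >/dev/null;  python3 -m creep '[{"gripper":0,"x":0,"y":0,"z":0,"ax":0,"ay":0,"az":-6.86},{"gripper":0,"x":0,"y":0,"z":0,"ax":0,"ay":0,"az":-6.86},{"gripper":0,"x":0,"y":0,"z":0,"ax":0,"ay":0,"az":-6.86},{"gripper":0,"x":0,"y":0,"z":0,"ax":0,"ay":0,"az":-6.86},{"gripper":0,"x":0,"y":0,"z":0,"ax":0,"ay":0,"az":-6.86}]' >/dev/null;python3 -m creep '[{"gripper":0,"x":0,"y":0,"z":0,"ax":0,"ay":0,"az":0},{"gripper":0,"x":0,"y":0,"z":0,"ax":0,"ay":0,"az":0}]' >/dev/null; python3 sc.py 2 .103; python3 - <<'E'
from fit import *
f,K,W=cam("wrist"); v,i=fitbar(f,K,W,518,-173,70); print(v.round(1),i)
E
```

```text
t 6.55 tcp [ 0.5164 -0.1725  0.1545] F [-0.2  0.3  0.2] M [-0.007 -0.066 -0.063] w 0.0428 g 0.0 j6 -0.079 yaw -20.22
shift cm [0.03  0.17  5.151] z tilt [-9.e-04  5.e-04 -1.e+00] j6 -0.079
az 179.78 or -0.22
[ 517.8 -172.9   74.3] 0.8992783293636988
```

```bash

python3 -m creep '[{"gripper":0,"x":0.03,"y":0.15,"z":1.7,"ax":0,"ay":0,"az":-3},{"gripper":0,"x":0,"y":0,"z":1.7,"ax":0,"ay":0,"az":0},{"gripper":0,"x":0,"y":0,"z":1.7,"ax":0,"ay":0,"az":0},{"gripper":0,"x":0,"y":0,"z":0,"ax":0,"ay":0,"az":0},{"gripper":0,"x":0,"y":0,"z":0,"ax":0,"ay":0,"az":0}]' >/dev/null; python3 sc.py 2 .103;
python3 -m creep '[{"gripper":1,"x":0,"y":0,"z":0,"ax":0,"ay":0,"az":0},{"gripper":1,"x":0,"y":0,"z":0,"ax":0,"ay":0,"az":0},{"gripper":1,"x":0,"y":0,"z":0,"ax":0,"ay":0,"az":0},{"gripper":1,"x":0,"y":0,"z":0,"ax":0,"ay":0,"az":0},{"gripper":1,"x":0,"y":0,"z":0,"ax":0,"ay":0,"az":0}]' 60 >/dev/null; python3 sc.py 2 .1035
```

```text
t 7.02 tcp [ 0.5177 -0.1727  0.1037] F [ 0.7 -0.5  0.2] M [ 0.015  0.04  -0.03 ] w 0.0429 g 0.0 j6 -0.132 yaw -17.16
shift cm [-0.001  0.032  0.07 ] z tilt [-1.7e-03  8.0e-04 -1.0e+00] j6 -0.132
az 2.84 or -177.16
t 7.43 tcp [ 0.5177 -0.1727  0.1052] F [-6.6  0.6 12.1] M [0.363 1.118 0.012] w 0.0106 g 61.4 j6 -0.134 yaw -17.04
shift cm [0.003 0.029 0.173] z tilt [-2.e-04 -0.e+00 -1.e+00] j6 -0.134
az 2.96 or -177.04
```

```bash

python3 -m creep '[{"gripper":1,"x":0,"y":0,"z":-0.02,"ax":0,"ay":0,"az":7.1},{"gripper":1,"x":0,"y":0,"z":0.0237,"ax":0,"ay":0,"az":7.1},{"gripper":1,"x":0,"y":0,"z":0.0237,"ax":0,"ay":0,"az":7.1}]' >/dev/null; python3 sc.py; python3 -m creep '[{"gripper":1,"x":0,"y":0,"z":0.0237,"ax":0,"ay":0,"az":7.1},{"gripper":1,"x":0,"y":0,"z":0.0237,"ax":0,"ay":0,"az":7.1},{"gripper":1,"x":0,"y":0,"z":0.0237,"ax":0,"ay":0,"az":7.1},{"gripper":1,"x":0,"y":0,"z":0,"ax":0,"ay":0,"az":0},{"gripper":1,"x":0,"y":0,"z":0,"ax":0,"ay":0,"az":0}]' >/dev/null; python3 sc.py
python3 -m creep '[{"gripper":0,"x":0,"y":0,"z":0,"ax":0,"ay":0,"az":0},{"gripper":0,"x":0,"y":0,"z":0,"ax":0,"ay":0,"az":0},{"gripper":0,"x":0,"y":0,"z":0,"ax":0,"ay":0,"az":0},{"gripper":0,"x":0,"y":0,"z":-2.7,"ax":0,"ay":0,"az":0},{"gripper":0,"x":0,"y":0,"z":-2.7,"ax":0,"ay":0,"az":0}]' >/dev/null; python3 -m creep '[{"gripper":0,"x":0,"y":0,"z":0,"ax":0,"ay":0,"az":0},{"gripper":0,"x":0,"y":0,"z":0,"ax":0,"ay":0,"az":0}]' >/dev/null; python3 sc.py 3 .103
```

```text
t 7.68 tcp [ 0.5174 -0.1727  0.1046] F [-7.2  2.1  7.3] M [0.199 1.16  0.098] w 0.0108 g 60.8 j6 0.244 yaw -38.69
t 8.1 tcp [ 0.5172 -0.1725  0.1039] F [-8.4  2.5  8.2] M [ 0.338  1.326 -0.064] w 0.0107 g 61.0 j6 0.611 yaw -59.7
t 8.68 tcp [ 0.5192 -0.1733  0.1586] F [-0.9 -0.5 -0.3] M [ 0.027 -0.005  0.027] w 0.0429 g 0.0 j6 0.609 yaw -59.63
shift cm [11.832  1.461  5.586] z tilt [ 0.0031 -0.0014 -1.    ] j6 0.609
az 16.87 or -163.13
```

```bash

python3 -m creep '[{"gripper":0,"x":2.96,"y":0.365,"z":0.1,"ax":0,"ay":0,"az":0},{"gripper":0,"x":2.96,"y":0.365,"z":0.1,"ax":0,"ay":0,"az":0},{"gripper":0,"x":2.96,"y":0.365,"z":0.1,"ax":0,"ay":0,"az":0},{"gripper":0,"x":2.96,"y":0.365,"z":0.1,"ax":0,"ay":0,"az":0}]' >/dev/null; python3 -m creep '[{"gripper":0,"x":0,"y":0,"z":0,"ax":0,"ay":0,"az":5.62},{"gripper":0,"x":0,"y":0,"z":0,"ax":0,"ay":0,"az":5.62},{"gripper":0,"x":0,"y":0,"z":0,"ax":0,"ay":0,"az":5.62},{"gripper":0,"x":0,"y":0,"z":0,"ax":0,"ay":0,"az":0},{"gripper":0,"x":0,"y":0,"z":0,"ax":0,"ay":0,"az":0}]' >/dev/null; python3 sc.py 3 .103; python3 - <<'E'
from fit import *
f,K,W=cam("wrist"); v,i=fitbar(f,K,W,629,-126,13); print(v.round(1),i)
E
```

```text
t 9.43 tcp [ 0.6274 -0.1255  0.1523] F [-0.5  0.8  0. ] M [ 0.005 -0.003 -0.051] w 0.0429 g 0.0 j6 1.041 yaw -76.31
shift cm [0.129 0.101 4.93 ] z tilt [-1.1e-03  3.0e-04 -1.0e+00] j6 1.041
az 0.19 or -179.81
[ 628.1 -126.7   11.4] 0.8916035066885544
```

```bash

python3 -m creep '[{"gripper":0,"x":0.09,"y":0.11,"z":1.63,"ax":0,"ay":0,"az":1.5},{"gripper":0,"x":0,"y":0,"z":1.63,"ax":0,"ay":0,"az":0},{"gripper":0,"x":0,"y":0,"z":1.63,"ax":0,"ay":0,"az":0},{"gripper":0,"x":0,"y":0,"z":0,"ax":0,"ay":0,"az":0},{"gripper":0,"x":0,"y":0,"z":0,"ax":0,"ay":0,"az":0}]' >/dev/null; python3 sc.py 3 .103;
python3 -m creep '[{"gripper":1,"x":0,"y":0,"z":0,"ax":0,"ay":0,"az":0},{"gripper":1,"x":0,"y":0,"z":0,"ax":0,"ay":0,"az":0},{"gripper":1,"x":0,"y":0,"z":0,"ax":0,"ay":0,"az":0},{"gripper":1,"x":0,"y":0,"z":0,"ax":0,"ay":0,"az":0},{"gripper":1,"x":0,"y":0,"z":0,"ax":0,"ay":0,"az":0}]' 60 >/dev/null; python3 sc.py 3 .1035
```

```text
t 9.9 tcp [ 0.6283 -0.1264  0.1038] F [ 0.5 -0.5  0.4] M [ 0.03  -0.069  0.035] w 0.0429 g 0.0 j6 1.067 yaw -77.88
shift cm [ 0.058 -0.012  0.076] z tilt [-1.7e-03  5.0e-04 -1.0e+00] j6 1.067
az 178.62 or -1.38
t 10.32 tcp [ 0.6292 -0.1258  0.1056] F [-1.7  5.9  8.1] M [ 1.097  0.344 -0.076] w 0.0107 g 61.4 j6 1.069 yaw -77.95
shift cm [-0.044  0.027  0.206] z tilt [ 1.3e-03  6.0e-04 -1.0e+00] j6 1.069
az 178.55 or -1.45
```

```bash

python3 -m creep '[{"gripper":1,"x":0,"y":0,"z":-0.01,"ax":0,"ay":0,"az":7.1},{"gripper":1,"x":0,"y":0,"z":0.0237,"ax":0,"ay":0,"az":7.1},{"gripper":1,"x":0,"y":0,"z":0.0237,"ax":0,"ay":0,"az":7.1}]' >/dev/null; python3 sc.py; python3 -m creep '[{"gripper":1,"x":0,"y":0,"z":0.0237,"ax":0,"ay":0,"az":7.1},{"gripper":1,"x":0,"y":0,"z":0.0237,"ax":0,"ay":0,"az":7.1},{"gripper":1,"x":0,"y":0,"z":0.0237,"ax":0,"ay":0,"az":7.1},{"gripper":1,"x":0,"y":0,"z":0,"ax":0,"ay":0,"az":0},{"gripper":1,"x":0,"y":0,"z":0,"ax":0,"ay":0,"az":0}]' >/dev/null; python3 sc.py
python3 -m creep '[{"gripper":0,"x":0,"y":0,"z":0,"ax":0,"ay":0,"az":0},{"gripper":0,"x":0,"y":0,"z":0,"ax":0,"ay":0,"az":0},{"gripper":0,"x":0,"y":0,"z":0,"ax":0,"ay":0,"az":0},{"gripper":0,"x":0,"y":0,"z":-2.7,"ax":0,"ay":0,"az":0},{"gripper":0,"x":0,"y":0,"z":-2.7,"ax":0,"ay":0,"az":0}]' >/dev/null; python3 -m creep '[{"gripper":0,"x":0,"y":0,"z":0,"ax":0,"ay":0,"az":0},{"gripper":0,"x":0,"y":0,"z":0,"ax":0,"ay":0,"az":0}]' >/dev/null; python3 sc.py 1 .103
```

```text
t 10.57 tcp [ 0.6291 -0.126   0.1049] F [-1.8  3.6  5.9] M [0.634 0.318 0.073] w 0.0107 g 60.9 j6 1.447 yaw -99.59
t 10.98 tcp [ 0.629  -0.1262  0.1042] F [-0.8  3.1  5.4] M [ 0.515  0.435 -0.073] w 0.0104 g 61.0 j6 1.814 yaw -120.61
t 11.57 tcp [ 0.6298 -0.1269  0.1588] F [-0.7  0.1 -1.1] M [0.007 0.017 0.001] w 0.0427 g 0.0 j6 1.813 yaw -120.58
shift cm [-16.966   2.482   5.524] z tilt [ 0.0032 -0.001  -1.    ] j6 1.813
az 156.32 or -23.68
```

```bash

python3 -m creep '[{"gripper":0,"x":-3.393,"y":0.496,"z":0.1,"ax":0,"ay":0,"az":0},{"gripper":0,"x":-3.393,"y":0.496,"z":0.1,"ax":0,"ay":0,"az":0},{"gripper":0,"x":-3.393,"y":0.496,"z":0.1,"ax":0,"ay":0,"az":0},{"gripper":0,"x":-3.393,"y":0.496,"z":0.1,"ax":0,"ay":0,"az":0},{"gripper":0,"x":-3.393,"y":0.496,"z":0.1,"ax":0,"ay":0,"az":0}]' >/dev/null; python3 -m creep '[{"gripper":0,"x":0,"y":0,"z":0,"ax":0,"ay":0,"az":-5.92},{"gripper":0,"x":0,"y":0,"z":0,"ax":0,"ay":0,"az":-5.92},{"gripper":0,"x":0,"y":0,"z":0,"ax":0,"ay":0,"az":-5.92},{"gripper":0,"x":0,"y":0,"z":0,"ax":0,"ay":0,"az":-5.92}]' >/dev/null;  python3 -m creep '[{"gripper":0,"x":0,"y":0,"z":0,"ax":0,"ay":0,"az":0},{"gripper":0,"x":0,"y":0,"z":0,"ax":0,"ay":0,"az":0}]' >/dev/null;python3 sc.py 1 .103; python3 - <<'E'
from fit import *
f,K,W=cam("wrist"); v,i=fitbar(f,K,W,471,-62,173); print(v.round(1),i)
E
```

```text
t 12.48 tcp [ 0.4698 -0.0615  0.1517] F [-0.5  0.1 -0.2] M [-0.052  0.034  0.022] w 0.0426 g 0.0 j6 1.438 yaw -97.08
shift cm [0.156 0.035 4.87 ] z tilt [-8.e-04  2.e-04 -1.e+00] j6 1.438
az 179.82 or -0.18
[470.8 -61.9 172.2] 0.9043910636786527
```

```bash

python3 -m creep '[{"gripper":0,"x":0.12,"y":0.03,"z":1.62,"ax":0,"ay":0,"az":0.5},{"gripper":0,"x":0,"y":0,"z":1.62,"ax":0,"ay":0,"az":0},{"gripper":0,"x":0,"y":0,"z":1.62,"ax":0,"ay":0,"az":0},{"gripper":0,"x":0,"y":0,"z":0,"ax":0,"ay":0,"az":0},{"gripper":0,"x":0,"y":0,"z":0,"ax":0,"ay":0,"az":0}]' >/dev/null; python3 sc.py 1 .103;
python3 -m creep '[{"gripper":1,"x":0,"y":0,"z":0,"ax":0,"ay":0,"az":0},{"gripper":1,"x":0,"y":0,"z":0,"ax":0,"ay":0,"az":0},{"gripper":1,"x":0,"y":0,"z":0,"ax":0,"ay":0,"az":0},{"gripper":1,"x":0,"y":0,"z":0,"ax":0,"ay":0,"az":0},{"gripper":1,"x":0,"y":0,"z":0,"ax":0,"ay":0,"az":0}]' 60 >/dev/null; python3 sc.py 1 .1035
```

```text
t 12.95 tcp [ 0.4708 -0.0619  0.1032] F [0.3 0.1 0. ] M [-0.02   0.009  0.015] w 0.0426 g 0.0 j6 1.446 yaw -97.52
shift cm [0.052 0.006 0.02 ] z tilt [-1.9e-03  5.0e-04 -1.0e+00] j6 1.446
az 179.38 or -0.62
t 13.37 tcp [ 0.4719 -0.0615  0.1046] F [0.6 9.2 8.4] M [ 1.466 -0.05  -0.063] w 0.0105 g 61.4 j6 1.444 yaw -97.44
shift cm [-0.049  0.061  0.107] z tilt [ 1.8e-03  6.0e-04 -1.0e+00] j6 1.444
az 179.46 or -0.54
```

```bash

python3 -m creep '[{"gripper":1,"x":0,"y":0.03,"z":-0.01,"ax":0,"ay":0,"az":7.1},{"gripper":1,"x":0,"y":0,"z":0.0237,"ax":0,"ay":0,"az":7.1},{"gripper":1,"x":0,"y":0,"z":0.0237,"ax":0,"ay":0,"az":7.1}]' >/dev/null; python3 sc.py; python3 -m creep '[{"gripper":1,"x":0,"y":0,"z":0.0237,"ax":0,"ay":0,"az":7.1},{"gripper":1,"x":0,"y":0,"z":0.0237,"ax":0,"ay":0,"az":7.1},{"gripper":1,"x":0,"y":0,"z":0.0237,"ax":0,"ay":0,"az":7.1},{"gripper":1,"x":0,"y":0,"z":0,"ax":0,"ay":0,"az":0},{"gripper":1,"x":0,"y":0,"z":0,"ax":0,"ay":0,"az":0}]' >/dev/null; python3 sc.py
python3 -m creep '[{"gripper":0,"x":0,"y":0,"z":0,"ax":0,"ay":0,"az":0},{"gripper":0,"x":0,"y":0,"z":0,"ax":0,"ay":0,"az":0},{"gripper":0,"x":0,"y":0,"z":0,"ax":0,"ay":0,"az":0},{"gripper":0,"x":0,"y":0,"z":-2.7,"ax":0,"ay":0,"az":0},{"gripper":0,"x":0,"y":0,"z":-2.7,"ax":0,"ay":0,"az":0}]' >/dev/null; python3 -m creep '[{"gripper":0,"x":0,"y":0,"z":0,"ax":0,"ay":0,"az":0},{"gripper":0,"x":0,"y":0,"z":0,"ax":0,"ay":0,"az":0}]' >/dev/null; python3 sc.py 0 .1025 42.5
```

```text
t 13.62 tcp [ 0.4717 -0.0617  0.104 ] F [2.2 8.8 3.4] M [ 1.443 -0.139  0.043] w 0.0108 g 60.6 j6 1.821 yaw -119.08
t 14.03 tcp [ 0.4715 -0.0617  0.1032] F [0.2 8.3 4.9] M [ 1.268  0.065 -0.045] w 0.0111 g 60.7 j6 2.188 yaw -140.1
t 14.62 tcp [ 0.4721 -0.0626  0.1578] F [ 0.2  0.1 -0.2] M [-0.032  0.016 -0.02 ] w 0.0432 g 0.0 j6 2.187 yaw -140.01
shift cm [  3.44  -11.447   5.56 ] z tilt [ 3.e-03 -9.e-04 -1.e+00] j6 2.187
az 128.49 or -51.51
```

```bash

python3 -m creep '[{"gripper":0,"x":0.86,"y":-2.86,"z":0.1,"ax":0,"ay":0,"az":0},{"gripper":0,"x":0.86,"y":-2.86,"z":0.1,"ax":0,"ay":0,"az":0},{"gripper":0,"x":0.86,"y":-2.86,"z":0.1,"ax":0,"ay":0,"az":0},{"gripper":0,"x":0.86,"y":-2.86,"z":0.1,"ax":0,"ay":0,"az":0}]' >/dev/null; python3 -m creep '[{"gripper":0,"x":0,"y":0,"z":0,"ax":0,"ay":0,"az":-6.44},{"gripper":0,"x":0,"y":0,"z":0,"ax":0,"ay":0,"az":-6.44},{"gripper":0,"x":0,"y":0,"z":0,"ax":0,"ay":0,"az":-6.44},{"gripper":0,"x":0,"y":0,"z":0,"ax":0,"ay":0,"az":-6.44}]' >/dev/null;python3 -m creep '[{"gripper":0,"x":0,"y":0,"z":0,"ax":0,"ay":0,"az":-6.44},{"gripper":0,"x":0,"y":0,"z":0,"ax":0,"ay":0,"az":-6.44},{"gripper":0,"x":0,"y":0,"z":0,"ax":0,"ay":0,"az":-6.44},{"gripper":0,"x":0,"y":0,"z":0,"ax":0,"ay":0,"az":-6.44}]' >/dev/null;  python3 -m creep '[{"gripper":0,"x":0,"y":0,"z":0,"ax":0,"ay":0,"az":0},{"gripper":0,"x":0,"y":0,"z":0,"ax":0,"ay":0,"az":0}]' >/dev/null;python3 sc.py 0 .1025 42.5; python3 - <<'E'
from fit import *
f,K,W=cam("wrist"); v,i=fitbar(f,K,W,582,-16,1.5,.0849); print(v.round(1),i)
E
```

```text
t 15.78 tcp [ 0.5806 -0.0151  0.1517] F [-0.4 -0.4  0.5] M [ 0.02  -0.008  0.009] w 0.0429 g 0.0 j6 1.419 yaw -88.69
shift cm [0.156 0.035 4.922] z tilt [-1.2e-03  1.0e-04 -1.0e+00] j6 1.419
az 179.81 or -0.19
[581.3 -15.7   1.1] 0.8962032664045804
```

```bash
cat > chk.py <<'E'
from h import *
import sys
s,T=tool(); m=s["ft_torque"][2]; F=s["force"]
print(round(s["clock"],2),"Mz",round(m,3),"F",F.round(1),"z",round(s["tool_pos"][2],4),"yaw",round(np.degrees(np.arctan2(T[1,1],T[0,1])),1),"j6",round(s["joints"][5],2))
sys.exit(m>float(sys.argv[1]) or np.linalg.norm(F)>40)
E
python3 -m creep '[{"gripper":0,"x":0.1,"y":0.05,"z":1.62,"ax":0,"ay":0,"az":0},{"gripper":0,"x":0,"y":0,"z":1.62,"ax":0,"ay":0,"az":0},{"gripper":0,"x":0,"y":0,"z":1.62,"ax":0,"ay":0,"az":0},{"gripper":0,"x":0,"y":0,"z":0,"ax":0,"ay":0,"az":0},{"gripper":0,"x":0,"y":0,"z":0,"ax":0,"ay":0,"az":0}]' >/dev/null; python3 sc.py;
python3 -m creep '[{"gripper":1,"x":0,"y":0,"z":0,"ax":0,"ay":0,"az":0},{"gripper":1,"x":0,"y":0,"z":0,"ax":0,"ay":0,"az":0},{"gripper":1,"x":0,"y":0,"z":0,"ax":0,"ay":0,"az":0},{"gripper":1,"x":0,"y":0,"z":0,"ax":0,"ay":0,"az":0},{"gripper":1,"x":0,"y":0,"z":0,"ax":0,"ay":0,"az":0}]' 60 >/dev/null; python3 sc.py
python3 -m creep '[{"gripper":1,"x":0,"y":0,"z":0,"ax":0,"ay":0,"az":5},{"gripper":1,"x":0,"y":0,"z":0.0166,"ax":0,"ay":0,"az":5}]' >/dev/null; python3 chk.py .22 && python3 -m creep '[{"gripper":1,"x":0,"y":0,"z":0.0166,"ax":0,"ay":0,"az":5}]' >/dev/null; python3 chk.py .22 && python3 -m creep '[{"gripper":1,"x":0,"y":0,"z":0.0166,"ax":0,"ay":0,"az":5}]' >/dev/null && python3 chk.py .22 && python3 -m creep '[{"gripper":1,"x":0,"y":0,"z":0.0166,"ax":0,"ay":0,"az":5}]' >/dev/null && python3 chk.py .22 && python3 -m creep '[{"gripper":1,"x":0,"y":0,"z":0.0166,"ax":0,"ay":0,"az":5}]' >/dev/null && python3 chk.py .22
```

```text
t 16.25 tcp [ 0.5815 -0.0155  0.1034] F [0.6 0.2 0.4] M [-0.02  -0.026 -0.012] w 0.0426 g 0.0 j6 1.417 yaw -88.61
t 16.67 tcp [ 0.5826 -0.015   0.1051] F [-0.4  6.2  7.2] M [ 0.976  0.161 -0.017] w 0.0105 g 61.6 j6 1.415 yaw -88.51
16.83 Mz 0.058 F [-1.2  5.7  5.9] z 0.1048 yaw -98.7 j6 1.59
16.83 Mz 0.058 F [-1.2  5.7  5.9] z 0.1048 yaw -98.7 j6 1.59False
False
```

```bash
sed -i 's/sys.exit(m>.*/sys.exit(int(m>float(sys.argv[1]) or np.linalg.norm(F)>40))/' chk.py
python3 -m creep '[{"gripper":1,"x":0,"y":0,"z":0.0166,"ax":0,"ay":0,"az":5}]' >/dev/null; python3 chk.py .22 && python3 -m creep '[{"gripper":1,"x":0,"y":0,"z":0.0166,"ax":0,"ay":0,"az":5}]' >/dev/null && python3 chk.py .22 && python3 -m creep '[{"gripper":1,"x":0,"y":0,"z":0.0166,"ax":0,"ay":0,"az":5}]' >/dev/null && python3 chk.py .22 && python3 -m creep '[{"gripper":1,"x":0,"y":0,"z":0.0166,"ax":0,"ay":0,"az":5}]' >/dev/null && python3 chk.py .22 && python3 -m creep '[{"gripper":1,"x":0,"y":0,"z":0.0166,"ax":0,"ay":0,"az":5}]' >/dev/null && python3 chk.py .22 && python3 -m creep '[{"gripper":1,"x":0,"y":0,"z":0.0166,"ax":0,"ay":0,"az":5}]' >/dev/null && python3 chk.py .22 && python3 -m creep '[{"gripper":1,"x":0,"y":0,"z":0.0166,"ax":0,"ay":0,"az":5}]' >/dev/null && python3 chk.py .22 && python3 -m creep '[{"gripper":1,"x":0,"y":0,"z":0.0166,"ax":0,"ay":0,"az":5}]' >/dev/null && python3 chk.py .22 && python3 -m creep '[{"gripper":1,"x":0,"y":0,"z":0.0166,"ax":0,"ay":0,"az":5}]' >/dev/null && python3 chk.py .22
```

```text
16.92 Mz 0.102 F [-0.7  6.1  5.6] z 0.1047 yaw -103.7 j6 1.68
17.0 Mz 0.133 F [-1.4  6.2  6.4] z 0.1045 yaw -108.7 j6 1.77
17.08 Mz 0.185 F [-0.7  4.4  7.2] z 0.1044 yaw -113.7 j6 1.86
17.17 Mz 0.177 F [-0.8  4.8  7.1] z 0.1042 yaw -118.7 j6 1.94
17.25 Mz 0.137 F [-0.8  4.5  8.1] z 0.1041 yaw -123.7 j6 2.03
17.33 Mz 0.22 F [-1.6  5.1 11.2] z 0.104 yaw -128.7 j6 2.12
```

```bash

R='x'; python3 -m creep '[{"gripper":1,"x":0,"y":0,"z":0,"ax":0,"ay":0,"az":0}]' >/dev/null; python3 chk.py .25;  python3 -m creep '[{"gripper":1,"x":0,"y":0,"z":0,"ax":0,"ay":0,"az":0}]' >/dev/null; python3 chk.py .25;python3 -m creep '[{"gripper":1,"x":0,"y":0,"z":0.0133,"ax":0,"ay":0,"az":4}]' >/dev/null; python3 chk.py .25;python3 -m creep '[{"gripper":1,"x":0,"y":0,"z":0,"ax":0,"ay":0,"az":0}]' >/dev/null; python3 chk.py .25
```

```text
17.42 Mz 0.122 F [-1.4  4.6  8.5] z 0.104 yaw -128.8 j6 2.12
17.5 Mz 0.149 F [-1.2  5.2  8.9] z 0.104 yaw -128.5 j6 2.11
17.58 Mz 0.245 F [-3.1  5.1 12.2] z 0.1039 yaw -132.4 j6 2.18
17.67 Mz 0.235 F [-2.4  5.6 10.5] z 0.1039 yaw -132.7 j6 2.19
```

```bash

python3 -m creep '[{"gripper":1,"x":0,"y":0,"z":0.0066,"ax":0,"ay":0,"az":2},{"gripper":1,"x":0,"y":0,"z":0,"ax":0,"ay":0,"az":0}]' >/dev/null; python3 chk.py .25;  python3 -m creep '[{"gripper":0,"x":0,"y":0,"z":0,"ax":0,"ay":0,"az":0},{"gripper":0,"x":0,"y":0,"z":0,"ax":0,"ay":0,"az":0},{"gripper":0,"x":0,"y":0,"z":0,"ax":0,"ay":0,"az":0},{"gripper":0,"x":0,"y":0,"z":-2.6,"ax":0,"ay":0,"az":0},{"gripper":0,"x":0,"y":0,"z":-2.6,"ax":0,"ay":0,"az":0}]' >/dev/null; python3 -m creep '[{"gripper":0,"x":0,"y":0,"z":0,"ax":0,"ay":0,"az":0},{"gripper":0,"x":0,"y":0,"z":0,"ax":0,"ay":0,"az":0}]' >/dev/null; python3 sc.py 2 .1025 39.5
```

```text
17.83 Mz 0.29 F [-1.7  5.2 11.4] z 0.1039 yaw -134.6 j6 2.22
t 18.42 tcp [ 0.5829 -0.0157  0.1558] F [ 0.7 -0.3 -0.8] M [-0.034  0.005  0.001] w 0.0423 g 0.0 j6 2.218 yaw -134.49
shift cm [ 6.363 15.76   5.322] z tilt [ 2.9e-03 -5.0e-04 -1.0e+00] j6 2.218
az 105.01 or -74.99
```

```bash

python3 -m creep '[{"gripper":0,"x":1.273,"y":3.152,"z":0.1,"ax":0,"ay":0,"az":0},{"gripper":0,"x":1.273,"y":3.152,"z":0.1,"ax":0,"ay":0,"az":0},{"gripper":0,"x":1.273,"y":3.152,"z":0.1,"ax":0,"ay":0,"az":0},{"gripper":0,"x":1.273,"y":3.152,"z":0.1,"ax":0,"ay":0,"az":0},{"gripper":0,"x":1.273,"y":3.152,"z":0.1,"ax":0,"ay":0,"az":0}]' >/dev/null; python3 -m creep '[{"gripper":0,"x":0,"y":0,"z":0,"ax":0,"ay":0,"az":-6.8},{"gripper":0,"x":0,"y":0,"z":0,"ax":0,"ay":0,"az":-6.8},{"gripper":0,"x":0,"y":0,"z":0,"ax":0,"ay":0,"az":-6.8},{"gripper":0,"x":0,"y":0,"z":0,"ax":0,"ay":0,"az":-6.8}]' >/dev/null;python3 -m creep '[{"gripper":0,"x":0,"y":0,"z":0,"ax":0,"ay":0,"az":-6.8},{"gripper":0,"x":0,"y":0,"z":0,"ax":0,"ay":0,"az":-6.8},{"gripper":0,"x":0,"y":0,"z":0,"ax":0,"ay":0,"az":-6.8},{"gripper":0,"x":0,"y":0,"z":0,"ax":0,"ay":0,"az":-6.8}]' >/dev/null;  python3 -m creep '[{"gripper":0,"x":0,"y":0,"z":0,"ax":0,"ay":0,"az":-6.8},{"gripper":0,"x":0,"y":0,"z":0,"ax":0,"ay":0,"az":-6.8},{"gripper":0,"x":0,"y":0,"z":0,"ax":0,"ay":0,"az":-7},{"gripper":0,"x":0,"y":0,"z":0,"ax":0,"ay":0,"az":0},{"gripper":0,"x":0,"y":0,"z":0,"ax":0,"ay":0,"az":0}]' >/dev/null;python3 sc.py 2 .1025 39.5; python3 - <<'E'
from fit import *
f,K,W=cam("wrist"); v,i=fitbar(f,K,W,517.7,-172.8,30.3,.0849); print(v.round(1),i)
E
```

```text
t 19.92 tcp [ 0.5166 -0.1725  0.1488] F [-0.2 -0.  -0.2] M [-0.011 -0.017  0.009] w 0.0428 g 0.0 j6 0.61 yaw -59.71
shift cm [0.106 0.101 4.633] z tilt [-1.1e-03  5.0e-04 -1.0e+00] j6 0.61
az 179.79 or -0.21
[ 518.1 -172.8   29.9] 0.9007270335153053
```

Now I'll grip screw 2 and turn it in guarded steps.

```bash

python3 -m creep '[{"gripper":0,"x":0.1,"y":0.1,"z":1.5,"ax":0,"ay":0,"az":0},{"gripper":0,"x":0,"y":0,"z":1.5,"ax":0,"ay":0,"az":0},{"gripper":0,"x":0,"y":0,"z":1.53,"ax":0,"ay":0,"az":0},{"gripper":0,"x":0,"y":0,"z":0,"ax":0,"ay":0,"az":0},{"gripper":0,"x":0,"y":0,"z":0,"ax":0,"ay":0,"az":0}]' >/dev/null; python3 sc.py;
python3 -m creep '[{"gripper":1,"x":0,"y":0,"z":0,"ax":0,"ay":0,"az":0},{"gripper":1,"x":0,"y":0,"z":0,"ax":0,"ay":0,"az":0},{"gripper":1,"x":0,"y":0,"z":0,"ax":0,"ay":0,"az":0},{"gripper":1,"x":0,"y":0,"z":0,"ax":0,"ay":0,"az":0},{"gripper":1,"x":0,"y":0,"z":0,"ax":0,"ay":0,"az":0}]' 60 >/dev/null; python3 sc.py
python3 -m creep '[{"gripper":1,"x":0,"y":0,"z":0,"ax":0,"ay":0,"az":5},{"gripper":1,"x":0,"y":0,"z":0.0166,"ax":0,"ay":0,"az":5}]' >/dev/null; python3 chk.py .21 && python3 -m creep '[{"gripper":1,"x":0,"y":0,"z":0.0166,"ax":0,"ay":0,"az":5}]' >/dev/null && python3 chk.py .21 && python3 -m creep '[{"gripper":1,"x":0,"y":0,"z":0.0166,"ax":0,"ay":0,"az":5}]' >/dev/null && python3 chk.py .21 && python3 -m creep '[{"gripper":1,"x":0,"y":0,"z":0.0166,"ax":0,"ay":0,"az":5}]' >/dev/null && python3 chk.py .21 && python3 -m creep '[{"gripper":1,"x":0,"y":0,"z":0.0166,"ax":0,"ay":0,"az":5}]' >/dev/null && python3 chk.py .21 && python3 -m creep '[{"gripper":1,"x":0,"y":0,"z":0.0166,"ax":0,"ay":0,"az":5}]' >/dev/null && python3 chk.py .21 && python3 -m creep '[{"gripper":1,"x":0,"y":0,"z":0.0166,"ax":0,"ay":0,"az":5}]' >/dev/null && python3 chk.py .21 && python3 -m creep '[{"gripper":1,"x":0,"y":0,"z":0.0166,"ax":0,"ay":0,"az":5}]' >/dev/null && python3 chk.py .21 && python3 -m creep '[{"gripper":1,"x":0,"y":0,"z":0.0166,"ax":0,"ay":0,"az":5}]' >/dev/null && python3 chk.py .21 ; python3 -m creep '[{"gripper":1,"x":0,"y":0,"z":0,"ax":0,"ay":0,"az":0}]' >/dev/null; python3 chk.py .2; python3 -m creep '[{"gripper":1,"x":0,"y":0,"z":0,"ax":0,"ay":0,"az":0}]' >/dev/null; python3 chk.py .2
```

```text
t 20.38 tcp [ 0.5179 -0.1728  0.1038] F [ 0.4 -0.3 -0.2] M [-0.053 -0.038  0.001] w 0.0426 g 0.0 j6 0.609 yaw -59.63
t 20.8 tcp [ 0.5181 -0.1721  0.1053] F [-3.3  9.2 13.3] M [ 1.458  0.584 -0.064] w 0.0106 g 60.8 j6 0.607 yaw -59.51
20.97 Mz 0.173 F [-3.4  8.1 10.5] z 0.105 yaw -69.7 j6 0.79
21.05 Mz 0.049 F [-3.6  7.5 10. ] z 0.1048 yaw -74.7 j6 0.87
21.13 Mz 0.119 F [-4.6  7.8 10.9] z 0.1047 yaw -79.8 j6 0.96
21.22 Mz 0.087 F [-3.9  6.9 11.1] z 0.1045 yaw -84.8 j6 1.05
21.3 Mz 0.126 F [-4.4  7.6 11.3] z 0.1044 yaw -89.7 j6 1.14
21.38 Mz 0.167 F [-5.3  6.6 15.4] z 0.1043 yaw -94.7 j6 1.22
21.47 Mz 0.274 F [-6.1  6.5 18.8] z 0.1042 yaw -99.7 j6 1.31
21.55 Mz 0.237 F [-5.6  7.5 15.8] z 0.1043 yaw -99.8 j6 1.31
21.63 Mz 0.235 F [-5.3  6.6 15.7] z 0.1043 yaw -99.5 j6 1.31
```

```bash

python3 -m creep '[{"gripper":1,"x":0,"y":0,"z":0.0066,"ax":0,"ay":0,"az":2.5},{"gripper":1,"x":0,"y":0,"z":0,"ax":0,"ay":0,"az":0}]' >/dev/null; python3 chk.py .25;  python3 -m creep '[{"gripper":0,"x":0,"y":0,"z":0,"ax":0,"ay":0,"az":0},{"gripper":0,"x":0,"y":0,"z":0,"ax":0,"ay":0,"az":0},{"gripper":0,"x":0,"y":0,"z":0,"ax":0,"ay":0,"az":0},{"gripper":0,"x":0,"y":0,"z":-2.6,"ax":0,"ay":0,"az":0},{"gripper":0,"x":0,"y":0,"z":-2.6,"ax":0,"ay":0,"az":0}]' >/dev/null; python3 -m creep '[{"gripper":0,"x":0,"y":0,"z":0,"ax":0,"ay":0,"az":0},{"gripper":0,"x":0,"y":0,"z":0,"ax":0,"ay":0,"az":0}]' >/dev/null; python3 sc.py 3 .1025 44.1
```

```text
21.8 Mz 0.339 F [-5.8  7.2 17.1] z 0.1043 yaw -102.1 j6 1.35
t 22.38 tcp [ 0.5192 -0.1734  0.1563] F [-0.2 -0.5 -0.6] M [-0.006  0.011 -0.054] w 0.0426 g 0.0 j6 1.349 yaw -101.99
shift cm [ 9.719 -6.901  5.403] z tilt [ 0.0028 -0.0014 -1.    ] j6 1.349
az 18.61 or -161.39
```

```bash

python3 -m creep '[{"gripper":0,"x":2.43,"y":-1.725,"z":0.1,"ax":0,"ay":0,"az":0},{"gripper":0,"x":2.43,"y":-1.725,"z":0.1,"ax":0,"ay":0,"az":0},{"gripper":0,"x":2.43,"y":-1.725,"z":0.1,"ax":0,"ay":0,"az":0},{"gripper":0,"x":2.43,"y":-1.725,"z":0.1,"ax":0,"ay":0,"az":0}]' >/dev/null; python3 -m creep '[{"gripper":0,"x":0,"y":0,"z":0,"ax":0,"ay":0,"az":6.2},{"gripper":0,"x":0,"y":0,"z":0,"ax":0,"ay":0,"az":6.2},{"gripper":0,"x":0,"y":0,"z":0,"ax":0,"ay":0,"az":6.2},{"gripper":0,"x":0,"y":0,"z":0,"ax":0,"ay":0,"az":0},{"gripper":0,"x":0,"y":0,"z":0,"ax":0,"ay":0,"az":0}]' >/dev/null;python3 sc.py 3 .1025 44.1; python3 - <<'E'
from fit import *
f,K,W=cam("wrist"); v,i=fitbar(f,K,W,628.6,-126.3,-30.6,.0849); print(v.round(1),i)
E
```

```text
t 23.13 tcp [ 0.6274 -0.1256  0.1501] F [-0.4  0.2  0.1] M [-0.049  0.003  0.016] w 0.043 g 0.0 j6 1.81 yaw -120.39
shift cm [ 0.157 -0.017  4.761] z tilt [-1.2e-03  3.0e-04 -1.0e+00] j6 1.81
az 0.21 or -179.79
[ 628.7 -126.7  -30.5] 0.8956217889947932
```

```bash

python3 -m creep '[{"gripper":0,"x":0.12,"y":0,"z":1.55,"ax":0,"ay":0,"az":0.2},{"gripper":0,"x":0,"y":0,"z":1.55,"ax":0,"ay":0,"az":0},{"gripper":0,"x":0,"y":0,"z":1.55,"ax":0,"ay":0,"az":0},{"gripper":0,"x":0,"y":0,"z":0,"ax":0,"ay":0,"az":0},{"gripper":0,"x":0,"y":0,"z":0,"ax":0,"ay":0,"az":0}]' >/dev/null; python3 sc.py;
python3 -m creep '[{"gripper":1,"x":0,"y":0,"z":0,"ax":0,"ay":0,"az":0},{"gripper":1,"x":0,"y":0,"z":0,"ax":0,"ay":0,"az":0},{"gripper":1,"x":0,"y":0,"z":0,"ax":0,"ay":0,"az":0},{"gripper":1,"x":0,"y":0,"z":0,"ax":0,"ay":0,"az":0},{"gripper":1,"x":0,"y":0,"z":0,"ax":0,"ay":0,"az":0}]' 60 >/dev/null; python3 sc.py
python3 -m creep '[{"gripper":1,"x":0,"y":0,"z":0,"ax":0,"ay":0,"az":5},{"gripper":1,"x":0,"y":0,"z":0.0166,"ax":0,"ay":0,"az":5}]' >/dev/null; python3 chk.py .21 && python3 -m creep '[{"gripper":1,"x":0,"y":0,"z":0.0166,"ax":0,"ay":0,"az":5}]' >/dev/null && python3 chk.py .21 && python3 -m creep '[{"gripper":1,"x":0,"y":0,"z":0.0166,"ax":0,"ay":0,"az":5}]' >/dev/null && python3 chk.py .21 && python3 -m creep '[{"gripper":1,"x":0,"y":0,"z":0.0166,"ax":0,"ay":0,"az":5}]' >/dev/null && python3 chk.py .21 && python3 -m creep '[{"gripper":1,"x":0,"y":0,"z":0.0166,"ax":0,"ay":0,"az":5}]' >/dev/null && python3 chk.py .21 && python3 -m creep '[{"gripper":1,"x":0,"y":0,"z":0.0166,"ax":0,"ay":0,"az":5}]' >/dev/null && python3 chk.py .21 && python3 -m creep '[{"gripper":1,"x":0,"y":0,"z":0.0166,"ax":0,"ay":0,"az":5}]' >/dev/null && python3 chk.py .21 && python3 -m creep '[{"gripper":1,"x":0,"y":0,"z":0.0166,"ax":0,"ay":0,"az":5}]' >/dev/null && python3 chk.py .21 && python3 -m creep '[{"gripper":1,"x":0,"y":0,"z":0.0166,"ax":0,"ay":0,"az":5}]' >/dev/null && python3 chk.py .21 ; python3 -m creep '[{"gripper":1,"x":0,"y":0,"z":0,"ax":0,"ay":0,"az":0}]' >/dev/null; python3 chk.py .2; python3 -m creep '[{"gripper":1,"x":0,"y":0,"z":0,"ax":0,"ay":0,"az":0}]' >/dev/null; python3 chk.py .2
```

```text
t 23.6 tcp [ 0.6283 -0.1262  0.104 ] F [ 0.2  0.8 -0.3] M [-0.062  0.048 -0.02 ] w 0.0427 g 0.0 j6 1.815 yaw -120.67
t 24.02 tcp [ 0.6295 -0.1263  0.1057] F [-0.1  1.5  5.7] M [ 0.257  0.024 -0.061] w 0.0104 g 62.0 j6 1.816 yaw -120.76
24.18 Mz 0.036 F [-1.   0.1  4.8] z 0.1054 yaw -131.0 j6 1.99
24.27 Mz 0.008 F [-2.4 -0.6  4. ] z 0.1052 yaw -136.0 j6 2.08
24.35 Mz 0.01 F [-1.6 -1.8  4.7] z 0.1051 yaw -141.0 j6 2.17
24.43 Mz 0.01 F [-2.9 -2.   4.9] z 0.1049 yaw -146.0 j6 2.26
24.52 Mz 0.04 F [-2.6 -1.7  6.8] z 0.1047 yaw -151.0 j6 2.34
24.6 Mz 0.187 F [-3.5 -1.7  8.9] z 0.1047 yaw -156.0 j6 2.43
24.68 Mz 0.254 F [-5.3 -1.7 12. ] z 0.1046 yaw -161.0 j6 2.52
24.77 Mz 0.267 F [-3.6 -1.7  9.1] z 0.1047 yaw -161.1 j6 2.52
24.85 Mz 0.201 F [-4.2 -1.5  9.1] z 0.1047 yaw -160.8 j6 2.52
```

```bash

python3 -m creep '[{"gripper":1,"x":0,"y":0,"z":0.005,"ax":0,"ay":0,"az":1.5},{"gripper":1,"x":0,"y":0,"z":0,"ax":0,"ay":0,"az":0}]' >/dev/null; python3 chk.py .25;  python3 -m creep '[{"gripper":0,"x":0,"y":0,"z":0,"ax":0,"ay":0,"az":0},{"gripper":0,"x":0,"y":0,"z":0,"ax":0,"ay":0,"az":0},{"gripper":0,"x":0,"y":0,"z":0,"ax":0,"ay":0,"az":0},{"gripper":0,"x":0,"y":0,"z":-2.6,"ax":0,"ay":0,"az":0},{"gripper":0,"x":0,"y":0,"z":-2.6,"ax":0,"ay":0,"az":0}]' >/dev/null; python3 -m creep '[{"gripper":0,"x":0,"y":0,"z":0,"ax":0,"ay":0,"az":0},{"gripper":0,"x":0,"y":0,"z":0,"ax":0,"ay":0,"az":0}]' >/dev/null; python3 sc.py 1 .1025 43.2
```

```text
25.02 Mz 0.282 F [-5.  -1.5 10.4] z 0.1046 yaw -162.3 j6 2.54
t 25.6 tcp [ 0.6298 -0.1265  0.1568] F [ 0.2 -0.4 -0.2] M [ 0.048 -0.018  0.021] w 0.0427 g 0.0 j6 2.541 yaw -162.27
shift cm [-10.975  13.144   5.381] z tilt [ 3.e-03 -9.e-04 -1.e+00] j6 2.541
az 157.83 or -22.17
```

```bash

python3 -m creep '[{"gripper":0,"x":-2.195,"y":2.629,"z":0.1,"ax":0,"ay":0,"az":0},{"gripper":0,"x":-2.195,"y":2.629,"z":0.1,"ax":0,"ay":0,"az":0},{"gripper":0,"x":-2.195,"y":2.629,"z":0.1,"ax":0,"ay":0,"az":0},{"gripper":0,"x":-2.195,"y":2.629,"z":0.1,"ax":0,"ay":0,"az":0},{"gripper":0,"x":-2.195,"y":2.629,"z":0.1,"ax":0,"ay":0,"az":0}]' >/dev/null; python3 -m creep '[{"gripper":0,"x":0,"y":0,"z":0,"ax":0,"ay":0,"az":-7.1},{"gripper":0,"x":0,"y":0,"z":0,"ax":0,"ay":0,"az":-7.1},{"gripper":0,"x":0,"y":0,"z":0,"ax":0,"ay":0,"az":-7.1},{"gripper":0,"x":0,"y":0,"z":0,"ax":0,"ay":0,"az":-0.9},{"gripper":0,"x":0,"y":0,"z":0,"ax":0,"ay":0,"az":0}]' >/dev/null;python3 -m creep '[{"gripper":0,"x":0,"y":0,"z":0,"ax":0,"ay":0,"az":0},{"gripper":0,"x":0,"y":0,"z":0,"ax":0,"ay":0,"az":0}]' >/dev/null; python3 sc.py 1 .1025 43.2; python3 - <<'E'
from fit import *
f,K,W=cam("wrist"); v,i=fitbar(f,K,W,471,-62,129.9,.0849); print(v.round(1),i)
E
```

```text
t 26.6 tcp [ 0.4701 -0.0617  0.15  ] F [0.4 0.5 0.1] M [0.045 0.002 0.032] w 0.0428 g 0.0 j6 2.192 yaw -140.27
shift cm [ 0.1   -0.075  4.754] z tilt [-5.e-04  1.e-04 -1.e+00] j6 2.192
az 179.83 or -0.17
[470.5 -61.1 129.5] 0.8911031348044115
```

```bash

python3 -m creep '[{"gripper":0,"x":0.06,"y":-0.06,"z":1.55,"ax":0,"ay":0,"az":0},{"gripper":0,"x":0,"y":0,"z":1.55,"ax":0,"ay":0,"az":0},{"gripper":0,"x":0,"y":0,"z":1.55,"ax":0,"ay":0,"az":0},{"gripper":0,"x":0,"y":0,"z":0,"ax":0,"ay":0,"az":0},{"gripper":0,"x":0,"y":0,"z":0,"ax":0,"ay":0,"az":0}]' >/dev/null; python3 sc.py;
python3 -m creep '[{"gripper":1,"x":0,"y":0,"z":0,"ax":0,"ay":0,"az":0},{"gripper":1,"x":0,"y":0,"z":0,"ax":0,"ay":0,"az":0},{"gripper":1,"x":0,"y":0,"z":0,"ax":0,"ay":0,"az":0},{"gripper":1,"x":0,"y":0,"z":0,"ax":0,"ay":0,"az":0},{"gripper":1,"x":0,"y":0,"z":0,"ax":0,"ay":0,"az":0}]' 60 >/dev/null; python3 sc.py
python3 -m creep '[{"gripper":1,"x":0,"y":0,"z":0,"ax":0,"ay":0,"az":5},{"gripper":1,"x":0,"y":0,"z":0.0166,"ax":0,"ay":0,"az":5}]' >/dev/null; python3 chk.py .21 && python3 -m creep '[{"gripper":1,"x":0,"y":0,"z":0.0166,"ax":0,"ay":0,"az":5}]' >/dev/null && python3 chk.py .21 && python3 -m creep '[{"gripper":1,"x":0,"y":0,"z":0.0166,"ax":0,"ay":0,"az":5}]' >/dev/null && python3 chk.py .21 && python3 -m creep '[{"gripper":1,"x":0,"y":0,"z":0.0166,"ax":0,"ay":0,"az":5}]' >/dev/null && python3 chk.py .21 && python3 -m creep '[{"gripper":1,"x":0,"y":0,"z":0.0166,"ax":0,"ay":0,"az":5}]' >/dev/null && python3 chk.py .21 && python3 -m creep '[{"gripper":1,"x":0,"y":0,"z":0.0166,"ax":0,"ay":0,"az":5}]' >/dev/null && python3 chk.py .21 && python3 -m creep '[{"gripper":1,"x":0,"y":0,"z":0.0166,"ax":0,"ay":0,"az":5}]' >/dev/null && python3 chk.py .21 && python3 -m creep '[{"gripper":1,"x":0,"y":0,"z":0.0166,"ax":0,"ay":0,"az":5}]' >/dev/null && python3 chk.py .21 ; python3 -m creep '[{"gripper":1,"x":0,"y":0,"z":0,"ax":0,"ay":0,"az":0}]' >/dev/null; python3 chk.py .2; python3 -m creep '[{"gripper":1,"x":0,"y":0,"z":0,"ax":0,"ay":0,"az":0}]' >/dev/null; python3 chk.py .2
```

```text
t 27.07 tcp [ 0.4706 -0.0617  0.1035] F [ 0.1 -0.2  1.1] M [ 0.042  0.001 -0.025] w 0.043 g 0.0 j6 2.19 yaw -140.14
t 27.48 tcp [ 0.4718 -0.0617  0.1047] F [0.4 2.2 7. ] M [ 0.478 -0.07  -0.01 ] w 0.0108 g 62.3 j6 2.189 yaw -140.1
27.65 Mz 0.064 F [0.3 2.  4.4] z 0.1045 yaw -150.3 j6 2.37
27.73 Mz 0.018 F [0.1 1.7 4.9] z 0.1043 yaw -155.3 j6 2.45
27.82 Mz 0.079 F [-0.6  0.8  5.2] z 0.1041 yaw -160.3 j6 2.54
27.9 Mz 0.041 F [-0.8  0.8  5.4] z 0.1039 yaw -165.3 j6 2.63
27.98 Mz 0.029 F [-0.9 -0.6  6.6] z 0.1038 yaw -170.3 j6 2.72
28.07 Mz 0.044 F [-1.3 -0.7  6.3] z 0.1036 yaw -175.3 j6 2.8
28.15 Mz 0.12 F [-3.8  0.8 13.6] z 0.1035 yaw 179.7 j6 2.89
28.23 Mz 0.251 F [-4.8  1.4 17.7] z 0.1035 yaw 174.7 j6 2.98
28.32 Mz 0.26 F [-3.9  1.  13.5] z 0.1035 yaw 174.6 j6 2.98
28.4 Mz 0.185 F [-3.7  0.7 12.8] z 0.1035 yaw 174.9 j6 2.97
```

```bash

python3 -m creep '[{"gripper":1,"x":0,"y":0,"z":0.005,"ax":0,"ay":0,"az":2.5},{"gripper":1,"x":0,"y":0,"z":0,"ax":0,"ay":0,"az":0}]' >/dev/null; python3 chk.py .25;  python3 -m creep '[{"gripper":0,"x":0,"y":0,"z":0,"ax":0,"ay":0,"az":0},{"gripper":0,"x":0,"y":0,"z":0,"ax":0,"ay":0,"az":0},{"gripper":0,"x":0,"y":0,"z":0,"ax":0,"ay":0,"az":0},{"gripper":0,"x":0,"y":0,"z":-2.6,"ax":0,"ay":0,"az":0},{"gripper":0,"x":0,"y":0,"z":-2.6,"ax":0,"ay":0,"az":0}]' >/dev/null; python3 -m creep '[{"gripper":0,"x":0,"y":0,"z":0,"ax":0,"ay":0,"az":0},{"gripper":0,"x":0,"y":0,"z":0,"ax":0,"ay":0,"az":0}]' >/dev/null; python3 sc.py 0 .102 87
```

```text
28.57 Mz 0.363 F [-4.4  0.8 14.9] z 0.1035 yaw 172.3 j6 3.02
t 29.15 tcp [ 0.4719 -0.062   0.1556] F [ 0.5 -0.2 -1.2] M [ 0.008 -0.041  0.024] w 0.0425 g 0.0 j6 3.018 yaw 172.42
shift cm [ -6.073 -10.298   5.386] z tilt [ 2.8e-03 -7.0e-04 -1.0e+00] j6 3.018
az 125.42 or -54.58
```

Every screw now feels firm. The first pair was tightened before the second pair went down, so I'll go back and feel screws 0 and 2 again.

```bash

python3 -m creep '[{"gripper":0,"x":-1.518,"y":-2.575,"z":0.1,"ax":0,"ay":0,"az":0},{"gripper":0,"x":-1.518,"y":-2.575,"z":0.1,"ax":0,"ay":0,"az":0},{"gripper":0,"x":-1.518,"y":-2.575,"z":0.1,"ax":0,"ay":0,"az":0},{"gripper":0,"x":-1.518,"y":-2.575,"z":0.1,"ax":0,"ay":0,"az":0}]' >/dev/null; python3 -m creep '[{"gripper":0,"x":0,"y":0,"z":0,"ax":0,"ay":0,"az":-6.8},{"gripper":0,"x":0,"y":0,"z":0,"ax":0,"ay":0,"az":-6.8},{"gripper":0,"x":0,"y":0,"z":0,"ax":0,"ay":0,"az":-6.8},{"gripper":0,"x":0,"y":0,"z":0,"ax":0,"ay":0,"az":-6.8}]' >/dev/null;python3 -m creep '[{"gripper":0,"x":0,"y":0,"z":0,"ax":0,"ay":0,"az":-6.8},{"gripper":0,"x":0,"y":0,"z":0,"ax":0,"ay":0,"az":-6.8},{"gripper":0,"x":0,"y":0,"z":0,"ax":0,"ay":0,"az":-6.8},{"gripper":0,"x":0,"y":0,"z":0,"ax":0,"ay":0,"az":-6.8}]' >/dev/null;  python3 -m creep '[{"gripper":0,"x":0,"y":0,"z":0,"ax":0,"ay":0,"az":0},{"gripper":0,"x":0,"y":0,"z":0,"ax":0,"ay":0,"az":0}]' >/dev/null;python3 sc.py 0 .102 87; python3 - <<'E'
from fit import *
f,K,W=cam("wrist"); v,i=fitbar(f,K,W,582,-15.5,-43,.0835); print(v.round(1),i)
E
```

```text
t 30.32 tcp [ 0.5785 -0.0264  0.1496] F [-0.2  0.4 -0.5] M [-0.022  0.047  0.051] w 0.0428 g 0.0 j6 2.136 yaw -132.33
shift cm [-0.412 -0.971  4.78 ] z tilt [ 0.0028  0.0215 -0.9998] j6 2.136
az 0.67 or -179.33
[581.6 -15.2 -43.3] 0.8852075440276448
```

```bash

python3 -m creep '[{"gripper":0,"x":0,"y":0,"z":0,"ax":-0.91,"ay":0.83,"az":0},{"gripper":0,"x":-0.2,"y":-0.45,"z":0,"ax":0,"ay":0,"az":0},{"gripper":0,"x":-0.2,"y":-0.45,"z":0,"ax":0,"ay":0,"az":0.7},{"gripper":0,"x":0,"y":0,"z":0,"ax":0,"ay":0,"az":0},{"gripper":0,"x":0,"y":0,"z":0,"ax":0,"ay":0,"az":0}]' >/dev/null;python3 sc.py 0 .102 87
```

```text
t 30.78 tcp [ 0.582  -0.0166  0.1503] F [-0.   0.4 -0.1] M [-0.024  0.009 -0.02 ] w 0.0428 g 0.0 j6 2.186 yaw -132.8
shift cm [-0.09  -0.076  4.835] z tilt [ 4.2e-03 -1.0e-04 -1.0e+00] j6 2.186
az 0.2 or -179.8
```

```bash

python3 -m creep '[{"gripper":0,"x":-0.05,"y":-0.07,"z":1.58,"ax":0,"ay":0,"az":0},{"gripper":0,"x":0,"y":0,"z":1.58,"ax":0,"ay":0,"az":0},{"gripper":0,"x":0,"y":0,"z":1.58,"ax":0,"ay":0,"az":0},{"gripper":0,"x":0,"y":0,"z":0,"ax":0,"ay":0,"az":0},{"gripper":0,"x":0,"y":0,"z":0,"ax":0,"ay":0,"az":0}]' >/dev/null; python3 sc.py;
python3 -m creep '[{"gripper":1,"x":0,"y":0,"z":0,"ax":0,"ay":0,"az":0},{"gripper":1,"x":0,"y":0,"z":0,"ax":0,"ay":0,"az":0},{"gripper":1,"x":0,"y":0,"z":0,"ax":0,"ay":0,"az":0},{"gripper":1,"x":0,"y":0,"z":0,"ax":0,"ay":0,"az":0},{"gripper":1,"x":0,"y":0,"z":0,"ax":0,"ay":0,"az":0}]' 60 >/dev/null; python3 sc.py
python3 -m creep '[{"gripper":1,"x":0,"y":0,"z":0,"ax":0,"ay":0,"az":1.5},{"gripper":1,"x":0,"y":0,"z":0,"ax":0,"ay":0,"az":0}]' >/dev/null; python3 chk.py .22 && python3 -m creep '[{"gripper":1,"x":0,"y":0,"z":0.003,"ax":0,"ay":0,"az":1.5},{"gripper":1,"x":0,"y":0,"z":0,"ax":0,"ay":0,"az":0}]' >/dev/null && python3 chk.py .22 && python3 -m creep '[{"gripper":1,"x":0,"y":0,"z":0.003,"ax":0,"ay":0,"az":1.5},{"gripper":1,"x":0,"y":0,"z":0,"ax":0,"ay":0,"az":0}]' >/dev/null && python3 chk.py .22
```

```text
t 31.2 tcp [ 0.5818 -0.0163  0.1027] F [ 0.4  0.6 -0.2] M [ 0.027 -0.021  0.02 ] w 0.0426 g 0.0 j6 2.187 yaw -132.82
t 31.62 tcp [ 0.5833 -0.016   0.1042] F [1.7 4.2 5.1] M [ 0.642 -0.269  0.119] w 0.0103 g 61.3 j6 2.187 yaw -132.8
31.78 Mz 0.212 F [2.1 4.  6.3] z 0.1042 yaw -134.4 j6 2.21
31.95 Mz 0.26 F [0.5 4.  6. ] z 0.1042 yaw -135.9 j6 2.24
```

```bash

python3 -m creep '[{"gripper":0,"x":0,"y":0,"z":0,"ax":0,"ay":0,"az":0},{"gripper":0,"x":0,"y":0,"z":0,"ax":0,"ay":0,"az":0},{"gripper":0,"x":0,"y":0,"z":0,"ax":0,"ay":0,"az":0},{"gripper":0,"x":0,"y":0,"z":-2.6,"ax":0,"ay":0,"az":0},{"gripper":0,"x":0,"y":0,"z":-2.6,"ax":0,"ay":0,"az":0}]' >/dev/null; python3 -m creep '[{"gripper":0,"x":0,"y":0,"z":-3,"ax":0,"ay":0,"az":0},{"gripper":0,"x":0,"y":0,"z":-3,"ax":0,"ay":0,"az":0},{"gripper":0,"x":0,"y":0,"z":0,"ax":0,"ay":0,"az":0},{"gripper":0,"x":0,"y":0,"z":0,"ax":0,"ay":0,"az":0},{"gripper":0,"x":0,"y":0,"z":0,"ax":0,"ay":0,"az":0}]' >/dev/null; python3 sc.py; python3 -c "
from bench import *
print(job_done())"
```

```text
t 32.78 tcp [ 0.5814 -0.0162  0.2145] F [ 0.  -0.3 -0.4] M [-0.003 -0.011 -0.004] w 0.0429 g 0.0 j6 2.239 yaw -135.8
the job is handed in; nothing more can be done
None
```

I tightened all four screws crisscross (0, 2, 3, 1) in two passes, to about 0.26–0.36 N m each, and handed the job in at 32.8 s with the arm clear; no verdict came back, and of the first pair I re-felt only screw 0 (0.26 N m), not screw 2.

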